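# Tip a case out of a packed rack row and stand it in the tray

## Task

Take the orange case out of the tightly packed rack: pull its top from behind so that it tips forward and rests on the rack's sloping front, then grip its sides, pull it free and stand it gently upright on its base on the floor of the white tray. Leave the blue cases standing in their places and do not disturb the glue stick, stapler or white carton.

Things in the scene. Friction and masses are not known exactly. Their poses are not given: they have to be found in the camera images.
- orange_case: orange plastic case without handle, 90 deep (x) x 46 thick (y) x 140 tall (z) mm, 0.2 to 0.42 kg. Origin: centre of its underside; -x is its front (label) face, towards the rack's front. Its weight lies 33 mm behind the front face, 70 mm up: tipped forward past about 25 degrees it falls on by itself. It is in one of the three middle places, 1.5 mm from the case on either side.
- orange_top (a point): centre of the orange case's top face, 140 mm above the underside
- orange_toe (a point): middle of the orange case's lower front edge, about which it tips
- blue_case_1: blue case of the same size and shape as the orange one, at an end of the row; origin: centre of its underside
- blue_case_2: blue case of the same size and shape as the orange one, in the middle of the row; origin: centre of its underside
- blue_case_3: blue case of the same size and shape as the orange one, in the middle of the row; origin: centre of its underside
- blue_case_4: blue case of the same size and shape as the orange one, at an end of the row; origin: centre of its underside
- rack: fixed grey sheet-metal rack; five cases side by side along its y at -95, -47.5, 0, 47.5, 95 mm. Origin on the worktop under the row's centre; front is -x. Floor 8 mm high; cases stand from x = -45 to +45, tops at z = 148. Back panel x = 48 to 52, only up to z = 60, open worktop behind: shut fingertips can go down behind a case's top. End cheeks at y = +-123 up to z = 95.
- slope_foot (a point): foot of the rack's sloping front plate, at x = -47, z = 8 mm of the rack, mid-width. The plate rises from here to x = -79, z = 59 along the whole row, leaning 32 degrees forward from vertical. A tipped case comes to rest against it leaning 32 to 40 degrees, its lower front edge on the floor 0 to 10 mm behind this foot.
- ledge (a point): centre of the underside of the rack's narrow top ledge, at x = -76, z = 270 mm of the rack; the ledge spans x = -88 to -64, the whole width, up to z = 280, a marker pen on it up to z = 290, on posts at x = -76, y = +-129. It hangs over a tipped case, which must be gripped and drawn out with the tool tilted, along its lean, forward and up.
- tray: fixed white open tray, 166 (x) x 136 (y) x 18 mm, walls and floor 3 mm; origin: centre of its underside, inner floor at z = 3 mm. The case may stand at any yaw in it.
- glue_stick: bystander: upright glue stick, 24 mm across, 88 mm tall; origin: centre of its underside
- stapler: bystander: red and black stapler, 32 x 135 x 46 mm; origin: centre of its underside
- tuck_box: bystander: small white carton, 61 x 85 x 45 mm; origin: centre of its underside
Mind the look-alikes: they are no part of the job. There is more than one size of the tray; the job needs the larger.

How it is judged (in metres and radians):
On the way, in this order (a step that is already met when the one before it is completed fails the run):
1. the orange case leans forward on the rack's sloping front, its toe still at the foot of the slope, the blue cases standing (angle between orange_case's own z axis and vertical between 0.47 and 0.8 rad and x of orange_top in the frame of rack below -0.07 m and x of orange_toe in the frame of rack between -0.062 and -0.03 m and z of orange_toe in the frame of rack below 0.025 m and angle between each of blue_case_1, blue_case_2, blue_case_3, blue_case_4's own z axis and vertical below 0.1 rad), for 0.3 s.
2. the orange case is held in the fingers, clear of the rack (z of orange_toe in the frame of rack above 0.06 m and contact force between the fingers and orange_case above 1 N and contact force between orange_case and rack below 0.1 N), for 0.2 s.
At the end, for the whole second after the job is handed in: The orange case stands upright (within 3.4 degrees) on the tray's floor (underside within 4 mm of it), its centre within 70 mm of the tray's centre, at rest and released; every blue case stands upright (within 6 degrees) within 20 mm of its starting place (angle between orange_case's own z axis and vertical below 0.06 rad and z of orange_case in the frame of tray between 0 and 0.007 m and horizontal distance between orange_case and tray below 0.07 m and linear speed of orange_case below 0.02 m/s and contact force between the fingers and orange_case below 0.1 N and angle between each of blue_case_1, blue_case_2, blue_case_3, blue_case_4's own z axis and vertical below 0.1 rad and distance of each of blue_case_1, blue_case_2, blue_case_3, blue_case_4 from where it was at the start of the episode below 0.02 m); the robot touches nothing.
It fails at once if a blue case is tipped more than 15 degrees or moved more than 30 mm (angle between any of blue_case_1, blue_case_2, blue_case_3, blue_case_4's own z axis and vertical above 0.26 rad or distance of any of blue_case_1, blue_case_2, blue_case_3, blue_case_4 from where it was at the start of the episode above 0.03 m).
It fails at once if a bystander is moved more than 20 mm (distance of any of glue_stick, stapler, tuck_box from where it was at the start of the episode above 0.02 m).
It fails at once if the orange case is dropped or slammed into the tray: faster than 0.45 m/s within 20 mm of the tray's underside level, over the tray (horizontal distance between orange_case and tray below 0.1 m and z of orange_case in the frame of tray below 0.02 m and linear speed of orange_case above 0.45 m/s).
It also fails if it takes over 58 s, if anything falls off the work surface, if the arm or the gripper's body presses on something with over 40 N, if the wrist force passes 120 N, or if a joint passes its speed limit or range.

## Robot

A 7-joint arm with a two-finger parallel gripper is mounted at the origin on a cart in front of the work surface, level with it; the furniture and walls round the work are solid. World frame = base frame: x ahead of the robot, y to its left, z up, the work surface at z = 0. Lengths are in mm, angles in rad, forces in N, time in s.
With the tool pointing down it reaches from about 400 to 900 mm from the base axis. Payload 5.6 kg.
Tool frame: the origin (TCP) lies midway between the tips of the shut fingers; the grasp point (between the pads) lies hold_point_z behind it (hold_point_z is the distance from the TCP to the grasp point, in mm); z points along the fingers, y is the line along which they close (so a half turn about z gives the same grasp; the last joint's range is limited). The gripper opens to 92 mm and grips with 3 to 60 N. Pads are 20 mm wide; open, the fingers measure 128 mm over their backs; the gripper's body (75 mm by 189 mm) begins 69 mm behind the grasp point.
Start: joints at [-1.259, 0.468, -0.012, 1.603, 0.006, 1.071, -0.056], TCP at [225.854, 609.508, 177.992] pointing down, gripper open.
Joint ranges: [-2.53, 2.53], [-0.31, 2.02], [-1.57, 1.55], [0.28, 2.44], [-1.29, 4.43], [0.15, 1.84], [-2.92, 2.92]. Speed limits (rad/s): [2.57, 2.57, 3.14, 3.14, 3.14, 3.14, 3.14].

## Interface

Orientations are given as a unit quaternion [w, x, y, z].
In Python, from cell import get_state, grab_frame, camera_info, sign_off, hold_point_z gives the robot as it stands. The module is installed in compiled form; this text tells all that it offers.
- The arm moves only by the tool send_rows, never from a script. Its argument "targets" is a list of rows, each an object with "claw": the opening in per cent of the stroke, from 0 (shut) to 100 (fully open); "offset": the shift along the tool's x, y, z in units of 30 cm (1.0 is 30 cm), a list of three; "twist": the turn about the tool's z in units of 360 degrees (1.0 is 360 degrees). In form: [{"claw": claw, "offset": [tx, ty, tz], "twist": twist}, ...]. A call has 1 to 12 rows; each row shifts and turns the commanded pose from where the row before left it, along the tool's axes as they then stand; what a row does not reach is not made up. A row lasts 1/8 s, in which the tool goes at most 62.5 mm and 10.7 degrees, less where a joint would pass 70% of its speed; a pose out of reach is approached as far as the arm can. A call with a number of a shift or a turn outside -1 to 1 is refused whole. A call with a gripper value outside its range is refused whole. The fingers move at their own pace and stop on an object; the grip force is fixed at half the most. Time passes only in rows, so rows that do not move let the fingers close. It gives the time, the measured TCP pose, the force, the opening and the grip force at its end, in the units of the state.
- get_state(): the state, without advancing time (a new reading comes with each control period).
- grab_frame(name): name is "scene" or "top" or "wrist"; returns the picture (384x512x3 uint8, blue, green, red); there is no depth.
- camera_info(name): a dict with "camera_matrix" (3x3 intrinsics, pixels), "xyz" and "attitude" of the camera in the world; the wrist camera has in their place "T_tool_cam" (4x4, takes a point from camera to tool coordinates, whose origin is the TCP and whose axes are the flange's). Camera axes: x right, y up, looking along -z (the intrinsics and any distortion apply to the point x, -y, -z); pixel columns grow to the right and rows downward; lengths in mm; the calibration is good to about 2 mm. A picture is of the moment at which its call begins: read the wrist's pose just before it. camera_info takes no time and is no camera call.
- sign_off(): hands the job in; it is judged then, once.
The state is a dict: "t": time; "joint_positions": joint angles; "qd": joint speeds; "tau": joint torques, N m; "tcp_pos": TCP position; "ee_rot": TCP orientation; "wrist_force": force on the tool from outside, world axes, zero at the start; "wrist_torque": the same for the moment, N m; "grip_width": opening from 0.0 (shut) to 1.0 (fully open); "grip_force": force on a finger pad.
Only numpy, scipy, OpenCV 4.12 (cv2) and the standard library are available. Lean on these libraries where they do the work, as an engineer would, in place of code of your own. Each camera call takes 0.05 s, during which the arm holds its last target. There are 200 camera calls.

## Working session

There is one attempt and no reset: what is moved stays moved. The work goes in short steps, Python scripts to look and compute and a tool call to move; the robot and the scene stay as the last step left them, time stands still between calls to the robot, and variables do not carry over. Pictures are saved under pics/ and viewed, at most 10 in all, crops included, and the job is handed in when it is done.

Besides the shell and the picture viewer there is one more tool, called after "Call:" by a JSON object that holds its "method" and its "body". send_rows: Moves the arm, as the interface text tells. Its arguments: {"type":"object","properties":{"targets":{"type":"array"}},"required":["targets"]}

```bash
mkdir -p pics; python3 - <<'E'
from cell import *
import cv2,numpy as np
np.set_printoptions(precision=4,suppress=True)
for n in("scene","top"):
    cv2.imwrite(f"pics/{n}0.png",grab_frame(n)); print(n,camera_info(n))
print(camera_info("wrist")); print(hold_point_z() if callable(hold_point_z) else hold_point_z)
print(get_state())
E
```

```text
scene {'camera_matrix': array([[398.2577,   0.    , 252.4156],
       [  0.    , 398.2577, 190.9195],
       [  0.    ,   0.    ,   1.    ]]), 'xyz': array([  54.5407, -872.3886, 1029.685 ]), 'attitude': array([ 0.8755,  0.4118, -0.0998, -0.2324])}
top {'camera_matrix': array([[444.2503,   0.    , 258.9847],
       [  0.    , 444.2503, 191.2446],
       [  0.    ,   0.    ,   1.    ]]), 'xyz': array([-200.8946,  -41.235 , 1658.9207]), 'attitude': array([ 0.7083,  0.1618, -0.1544, -0.6695])}
{'camera_matrix': array([[346.0246,   0.    , 255.8918],
       [  0.    , 346.0246, 196.2145],
       [  0.    ,   0.    ,   1.    ]]), 'T_tool_cam': array([[  -0.0006,    0.9628,    0.2701,   75.146 ],
       [   1.    ,    0.0004,    0.0008,    0.002 ],
       [   0.0007,    0.2701,   -0.9628, -206.7353],
       [   0.    ,    0.    ,    0.    ,    1.    ]])}
18.700000000000003
{'t': 0.1, 'joint_positions': array([-1.259 ,  0.4683, -0.0116,  1.6035,  0.006 ,  1.0714, -0.0563]), 'qd': array([-0.0003, -0.0001, -0.0007, -0.0031, -0.0006, -0.0009, -0.0006]), 'tau': array([  0.001 , -52.1639,  -0.0126, -24.4362,  -0.0568,   0.0141,
         0.    ]), 'tcp_pos': array([225.6846, 608.962 , 177.152 ]), 'ee_rot': array([-0.0001,  0.1765,  0.9843, -0.0008]), 'wrist_force': array([ 0.0357, -0.3307,  0.2548]), 'wrist_torque': array([-0.0518, -0.0114, -0.062 ]), 'grip_force': 0.0, 'grip_width': 1.000659269753905}
```

View pics/scene0.png

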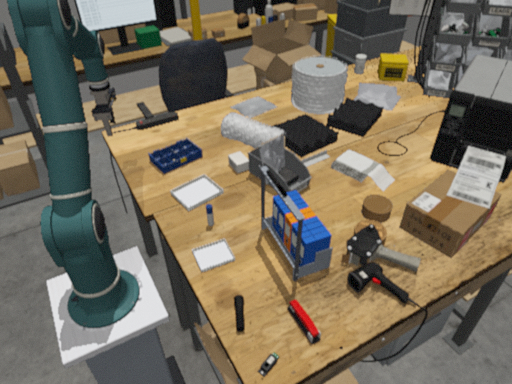

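View pics/top0.png

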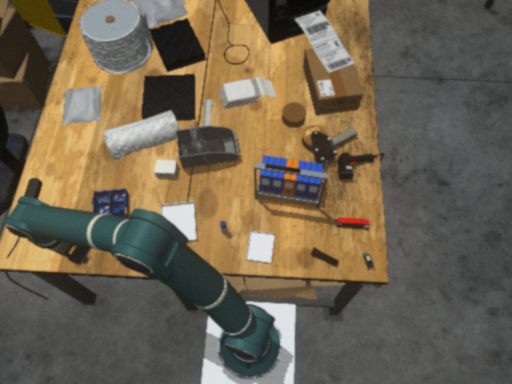

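The top view shows the rack at about (290,182) with the orange case in the middle, and two white trays at about (180,222) and (261,247). The glue stick is at (226,229), the stapler at (352,222) and the white carton at (165,168). I'll enlarge both views to measure.

```bash
python3 - <<'E'
import cv2
t=cv2.imread("pics/top0.png");s=cv2.imread("pics/scene0.png")
cv2.imwrite("pics/c1.png",cv2.resize(t[140:270,150:350],None,fx=4,fy=4,interpolation=cv2.INTER_CUBIC))
cv2.imwrite("pics/c2.png",cv2.resize(s[150:290,160:350],None,fx=4,fy=4,interpolation=cv2.INTER_CUBIC))
E
```

```text
(no output)
```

View pics/c1.png

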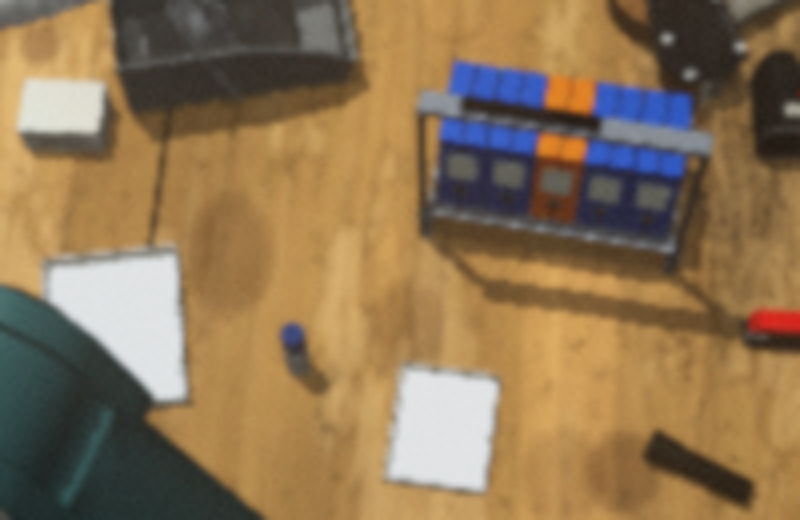

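View pics/c2.png

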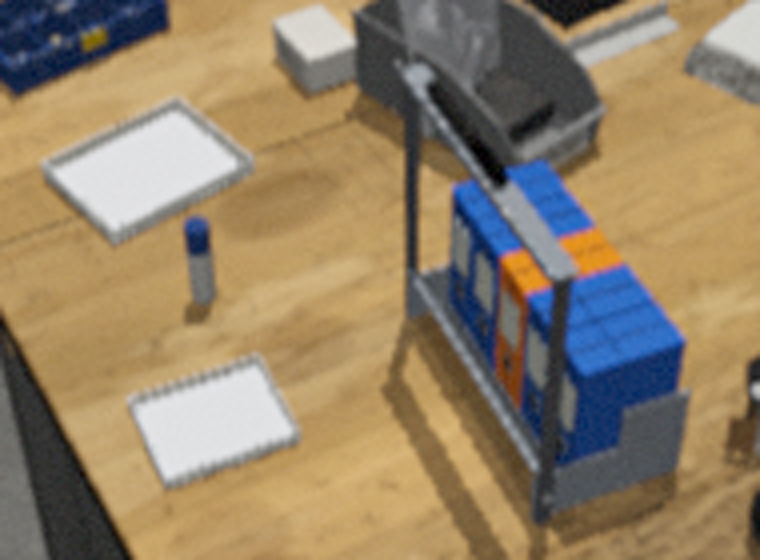

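Tray candidates in the scene view are the far tray (197,192) and the near tray (213,256). I'll compute both sizes and fit the rack pose.

```bash
cat > h.py <<'E'
from cell import *
import numpy as np, cv2
from scipy.spatial.transform import Rotation as R
from scipy.optimize import least_squares
np.set_printoptions(precision=3,suppress=True)
CI={n:camera_info(n) for n in("scene","top")}
def rot(q): return R.from_quat([q[1],q[2],q[3],q[0]])
def proj(n,P):
    c=CI[n]; p=rot(c["attitude"]).inv().apply(np.atleast_2d(P)-c["xyz"])*[1,-1,-1]
    q=p@c["camera_matrix"].T; return q[:,:2]/q[:,2:]
def ray(n,uv,z):
    c=CI[n]; uv=np.atleast_2d(uv)
    d=np.c_[uv,np.ones(len(uv))]@np.linalg.inv(c["camera_matrix"]).T*[1,-1,-1]
    d=rot(c["attitude"]).apply(d); return c["xyz"]+d*((z-c["xyz"][2])/d[:,2])[:,None]
def cs(a): return np.array(a)/4+[160,150]-.375
def ct(a): return np.array(a)/4+[150,140]-.375
E
python3 - <<'E'
from h import *
for nm,a,f,n in(("farS",[(42,165),(178,98),(254,163),(115,242)],cs,"scene"),("nearS",[(128,402),(260,355),(300,437),(168,488)],cs,"scene"),
  ("farT",[(42,260),(177,247),(188,402)],ct,"top"),("nearT",[(404,365),(498,377),(487,492),(386,480)],ct,"top")):
    p=ray(n,f(a),16)[:,:2]; print(nm,p.tolist(),p.mean(0),np.linalg.norm(np.diff(p,axis=0),axis=1))
obs=[("top",(455,62),(45,118,148)),("top",(692,95),(45,-118,148)),("top",(440,145),(-45,118,148)),("top",(684,178),(-45,-118,148)),
("top",(420,95),(-64,131,280)),("top",(712,134),(-64,-131,280)),
("scene",(683,345),(45,-118,148)),("scene",(576,374),(-45,-118,148)),("scene",(455,185),(-45,118,148)),("scene",(545,162),(45,118,148))]
def f(p):
    r=[]
    for n,uv,P in obs:
        w=R.from_euler('z',p[2]).apply(P)+[p[0],p[1],0]
        r.append(proj(n,w)[0]-(cs if n=="scene" else ct)(uv))
    return np.ravel(r)
s=least_squares(f,[500,-150,0],x_scale=[100,100,.1],loss='soft_l1');print(s.x,s.fun.reshape(-1,2))
for nm,uv,z in(("glue",(292,330),88),("stapR",(745,325),46),):print(nm,ray("top",ct(uv),z))
print("glueS",ray("scene",cs((197,222)),88),"box",ray("top",ct((63,105)),45),"stapler",ray("scene",[(295,302),(318,338)],40))
E
```

```text
farS [[350.4428923971052, 361.34880159769546], [512.7409317181196, 393.1619767859979], [534.7016775321722, 256.691433404917], [370.27309061980986, 218.41567590996146]] [442.04  307.404] [165.387 138.226 168.825]
nearS [[303.5150864454771, 26.310635227449666], [424.20781714819685, 18.854738045693125], [411.87599773532895, -80.83668427829002], [295.96434335750234, -74.7969572435511]] [358.891 -27.617] [120.923 100.451 116.069]
farT [[511.10906706334526, 395.81116726883516], [533.2532654052208, 261.18676334164655], [368.6307931432374, 230.61770229474445]] [470.998 295.872] [136.433 167.437]
nearT [[418.9092589248663, 22.819691482114763], [411.61411155068424, -70.11767670266917], [294.7118279557447, -64.41978039208382], [301.0740390551237, 32.5023902348903]] [356.577 -19.804] [ 93.223 117.041  97.131]
[ 630.495 -123.887   -0.124] [[ 0.077 -0.209]
 [ 0.493  0.957]
 [-0.248 -1.074]
 [-0.262  0.517]
 [ 0.324 -1.897]
 [ 0.512  0.003]
 [ 0.104 -0.884]
 [ 0.494  0.498]
 [-1.962  0.278]
 [-0.73  -0.679]]
glue [[421.067 128.518  88.   ]]
stapR [[ 468.03  -308.427   46.   ]]
glueS [[420.892 128.508  88.   ]] box [[674.629 393.238  45.   ]] stapler [[ 480.627 -331.629   40.   ]
 [ 470.721 -456.156   40.   ]]
```

The far tray measures 166 x 137, so it is the larger one: centre about (441,309), yaw about 0.2. The near tray is only 118 x 98. The rack is at (630,-124), yaw -0.124, and the orange case is in its middle place (y = 0). I'll raise the arm and move it over the rack's front for a closer look.

Call:
{"method": "send_rows", "body": {"targets": [{"claw": 0,"offset": [0,0,-0.2],"twist": -0.0185},{"claw": 0,"offset": [0,0,-0.2],"twist": -0.0185},{"claw": 0,"offset": [0,0,-0.2],"twist": 0},{"claw": 0,"offset": [0,0,-0.2],"twist": 0},{"claw": 0,"offset": [0,0,-0.2],"twist": 0}]}}

```text
t: 0.72
tcp_pos: [225.8, 609.0, 479.7]
ee_rot: [-0.0, 0.061, 0.998, -0.0]
wrist_force: [0.2, 1.4, -0.7]
grip_width: 0.481
grip_force: 0.0
```

```bash
cat >> h.py <<'E'
C0=np.array([630.5,-123.9]);YAW=-.124
def st():
    s=get_state();M=rot(s["ee_rot"]).as_matrix();print("t",s["t"],"tcp",s["tcp_pos"],"zax",M[:,2],"xax",M[:,0],"q",s["joint_positions"],"F",s["wrist_force"],"g",s["grip_width"]);return s,M
def rk(P): # world->rack
    return R.from_euler('z',-YAW).apply(np.array(P)-[*C0,0])
def wr(P): return R.from_euler('z',YAW).apply(np.array(P))+[*C0,0]
def to(P): # offset in tool units for world goal P
    s,M=st(); print("off",M.T@(np.array(P)-s["tcp_pos"])/300,"rack",rk(s["tcp_pos"]))
E
python3 -c "
from h import *
to([560,-30,470])"
```

```text
t 0.725 tcp [225.763 609.012 479.67 ] zax [-0. -0. -1.] xax [-0.993  0.122 -0.   ] q [-1.24   0.353 -0.041  1.108  0.014  1.681  0.171] F [ 0.184  1.44  -0.683] g 0.4806341652209111
off [-1.366 -1.978  0.033] rack [-492.278  677.226  479.67 ]
```

Call:
{"method": "send_rows", "body": {"targets": [{"claw": 0,"offset": [0,0,-0.2],"twist": 0},{"claw": 0,"offset": [0,0,-0.2],"twist": 0},{"claw": 0,"offset": [0,0,-0.2],"twist": 0},{"claw": 0,"offset": [0,0,0],"twist": 0}]}}

```text
t: 1.23
tcp_pos: [219.6, 592.9, 604.1]
ee_rot: [0.013, 0.061, 0.997, 0.042]
wrist_force: [-0.1, 0.6, -0.0]
grip_width: 0.04
grip_force: 0.0
```

```bash
python3 -c "
from h import *
to([560,-30,470])"
```

```text
t 1.225 tcp [219.613 592.875 604.114] zax [ 0.03   0.082 -0.996] xax [-0.992  0.123 -0.02 ] q [-1.424  0.303  0.245  0.917 -0.077  1.842  0.231] F [-0.074  0.557 -0.028] g 0.040481252638418674
off [-1.371 -1.955  0.308] rack [-496.385  660.452  604.114]
```

The pose limit tilted the tool 5° outward. Next I'll check whether that tilt stays when it moves back within reach.

Call:
{"method": "send_rows", "body": {"targets": [{"claw": 0,"offset": [0,0,0.2],"twist": 0},{"claw": 0,"offset": [0,0,0.2],"twist": 0},{"claw": 0,"offset": [0,0,0],"twist": 0}]}}

```text
t: 1.6
tcp_pos: [221.8, 600.3, 473.0]
ee_rot: [0.01, 0.061, 0.998, 0.032]
wrist_force: [-0.3, -0.1, 0.7]
grip_width: -0.002
grip_force: 0.0
```

```bash
python3 -c "
from h import *
to([560,-30,470])"
```

```text
t 1.6 tcp [221.758 600.282 473.042] zax [ 0.023  0.062 -0.998] xax [-0.992  0.122 -0.016] q [-1.434  0.275  0.225  1.236 -0.06   1.571  0.227] F [-0.34  -0.11   0.675] g -0.0021761196865370666
off [-1.375 -1.946 -0.094] rack [-495.173  668.067  473.042]
```

The tilt stays, so I can build it up deliberately. First I'll cancel the sideways part: move round to the -y side and push against the same limit there.

Call:
{"method": "send_rows", "body": {"targets": [{"claw": 0,"offset": [-0.114,-0.155,0],"twist": 0},{"claw": 0,"offset": [-0.114,-0.155,0],"twist": 0},{"claw": 0,"offset": [-0.114,-0.155,0],"twist": 0},{"claw": 0,"offset": [-0.114,-0.155,0],"twist": 0},{"claw": 0,"offset": [-0.114,-0.155,0],"twist": 0},{"claw": 0,"offset": [-0.114,-0.155,0],"twist": 0},{"claw": 0,"offset": [-0.114,-0.155,0],"twist": 0},{"claw": 0,"offset": [-0.114,-0.155,0],"twist": 0},{"claw": 0,"offset": [-0.114,-0.155,0],"twist": 0},{"claw": 0,"offset": [-0.114,-0.155,0],"twist": 0},{"claw": 0,"offset": [-0.114,-0.155,0],"twist": 0},{"claw": 0,"offset": [-0.114,-0.155,0],"twist": 0}]}}

```text
t: 3.1
tcp_pos: [565.5, -1.0, 447.9]
ee_rot: [0.015, 0.06, 0.997, 0.04]
wrist_force: [0.6, 1.0, -0.8]
grip_width: 0.005
grip_force: 0.0
```

```bash
python3 -c "
from h import *
to([315,-545,500])"
```

```text
t 3.1 tcp [565.503  -0.982 447.944] zax [ 0.034  0.078 -0.996] xax [-0.992  0.121 -0.024] q [-0.713  0.169  0.846  1.472 -0.208  1.533  1.581] F [ 0.581  1.004 -0.815] g 0.0054124421455373295
off [ 0.605 -1.88  -0.342] rack [-79.7   113.935 447.944]
```

Call:
{"method": "send_rows", "body": {"targets": [{"claw": 0,"offset": [0.06,-0.188,-0.034],"twist": 0},{"claw": 0,"offset": [0.06,-0.188,-0.034],"twist": 0},{"claw": 0,"offset": [0.06,-0.188,-0.034],"twist": 0},{"claw": 0,"offset": [0.06,-0.188,-0.034],"twist": 0},{"claw": 0,"offset": [0.06,-0.188,-0.034],"twist": 0},{"claw": 0,"offset": [0.06,-0.188,-0.034],"twist": 0},{"claw": 0,"offset": [0.06,-0.188,-0.034],"twist": 0},{"claw": 0,"offset": [0.06,-0.188,-0.034],"twist": 0},{"claw": 0,"offset": [0.06,-0.188,-0.034],"twist": 0},{"claw": 0,"offset": [0.06,-0.188,-0.034],"twist": 0},{"claw": 0,"offset": [0,0,-0.2],"twist": 0},{"claw": 0,"offset": [0,0,-0.1],"twist": 0}]}}

```text
t: 4.6
tcp_pos: [310.4, -551.2, 489.9]
ee_rot: [-0.002, 0.061, 0.996, 0.064]
wrist_force: [0.4, -1.5, -1.4]
grip_width: 0.003
grip_force: 0.0
```

```bash
python3 -c "
from h import *
to([560,-40,500])"
```

```text
t 4.6 tcp [ 310.441 -551.209  489.937] zax [ 0.003  0.128 -0.992] xax [-0.993  0.122  0.013] q [ 0.744  0.418  0.504  1.046 -0.253  1.838  2.618] F [ 0.367 -1.507 -1.396] g 0.002765170051783055
off [-0.618  1.783  0.187] rack [-264.751 -463.614  489.937]
```

Call:
{"method": "send_rows", "body": {"targets": [{"claw": 0,"offset": [0,0,-0.2],"twist": 0},{"claw": 0,"offset": [0,0,-0.2],"twist": 0},{"claw": 0,"offset": [0,0,-0.2],"twist": 0}]}}

```text
t: 4.97
tcp_pos: [303.1, -544.5, 560.3]
ee_rot: [0.032, 0.059, 0.998, 0.021]
wrist_force: [0.1, -0.2, 0.1]
grip_width: 0.003
grip_force: 0.0
```

```bash
python3 -c "
from h import *
to([560,-40,500])"
```

```text
t 4.975 tcp [ 303.093 -544.515  560.316] zax [ 0.066  0.038 -0.997] xax [-0.991  0.12  -0.061] q [ 1.054  0.329 -0.001  0.969 -0.078  1.843  2.484] F [ 0.11  -0.192  0.065] g 0.0029604394331615796
off [-0.635  1.76   0.32 ] rack [-272.87  -457.88   560.316]
```

Call:
{"method": "send_rows", "body": {"targets": [{"claw": 0,"offset": [0,0,-0.18],"twist": 0},{"claw": 0,"offset": [0,0,0],"twist": 0}]}}

```text
t: 5.22
tcp_pos: [295.8, -539.8, 585.3]
ee_rot: [0.041, 0.063, 0.997, 0.001]
wrist_force: [-0.2, -0.5, -0.0]
grip_width: 0.006
grip_force: 0.0
```

```bash
python3 -c "
from h import *
to([560,-40,500])"
```

```text
t 5.225 tcp [ 295.755 -539.81   585.338] zax [ 0.082 -0.002 -0.997] xax [-0.989  0.126 -0.082] q [ 1.05   0.293  0.011  0.963 -0.077  1.842  2.483] F [-0.151 -0.518 -0.012] g 0.005810433505748393
off [-0.638  1.761  0.352] rack [-280.734 -454.119  585.338]
```

Call:
{"method": "send_rows", "body": {"targets": [{"claw": 0,"offset": [0,0,0.18],"twist": 0},{"claw": 0,"offset": [0,0,0.18],"twist": 0},{"claw": 0,"offset": [0,0,0.18],"twist": 0},{"claw": 0,"offset": [-0.1,0.16,0],"twist": 0},{"claw": 0,"offset": [-0.1,0.16,0],"twist": 0},{"claw": 0,"offset": [-0.1,0.16,0],"twist": 0},{"claw": 0,"offset": [-0.1,0.16,0],"twist": 0},{"claw": 0,"offset": [-0.1,0.16,0],"twist": 0},{"claw": 0,"offset": [-0.1,0.16,0],"twist": 0},{"claw": 0,"offset": [-0.1,0.16,0],"twist": 0}]}}

```text
t: 6.48
tcp_pos: [559.4, -229.9, 439.2]
ee_rot: [0.037, 0.062, 0.997, 0.005]
wrist_force: [0.6, 0.3, -0.2]
grip_width: 0.011
grip_force: 0.0
```

```bash
python3 -c "
from h import *
to(wr([75,0,310]))"
```

```text
t 6.475 tcp [ 559.417 -229.851  439.156] zax [ 0.075  0.006 -0.997] xax [-0.989  0.125 -0.074] q [ 0.556  0.224 -0.255  1.373  0.028  1.482  1.753] F [ 0.636  0.277 -0.174] g 0.010505561432510404
off [-0.408  0.373  0.468] rack [ -57.433 -113.929  439.156]
```

Call:
{"method": "send_rows", "body": {"targets": [{"claw": 0,"offset": [-0.136,0.124,0.0],"twist": 0},{"claw": 0,"offset": [-0.136,0.124,0.0],"twist": 0},{"claw": 0,"offset": [-0.136,0.124,0],"twist": 0},{"claw": 0,"offset": [0,0,0.156],"twist": 0},{"claw": 0,"offset": [0,0,0.156],"twist": 0},{"claw": 0,"offset": [0,0,0.156],"twist": 0},{"claw": 0,"offset": [0,0,0],"twist": 0}]}}

```text
t: 7.35
tcp_pos: [702.2, -134.9, 305.5]
ee_rot: [0.033, 0.062, 0.997, 0.005]
wrist_force: [-0.0, -0.1, 0.1]
grip_width: 0.005
grip_force: 0.0
```

```bash
python3 - <<'E'
from h import *
s,M=st(); im=grab_frame("wrist"); cv2.imwrite("pics/w1.png",im); np.savez("w1.npz",p=s["tcp_pos"],M=M); print(rk(s["tcp_pos"]))
cv2.imwrite("pics/w1b.png",cv2.resize(im,(768,576)))
E
```

```text
t 7.35 tcp [ 702.158 -134.924  305.469] zax [ 0.067  0.006 -0.998] xax [-0.99   0.124 -0.066] q [ 0.346  0.479 -0.298  1.317  0.128  1.299  1.501] F [-0.013 -0.067  0.087] g 0.005058164359811166
[ 72.471  -2.077 305.469]
```

View pics/w1b.png

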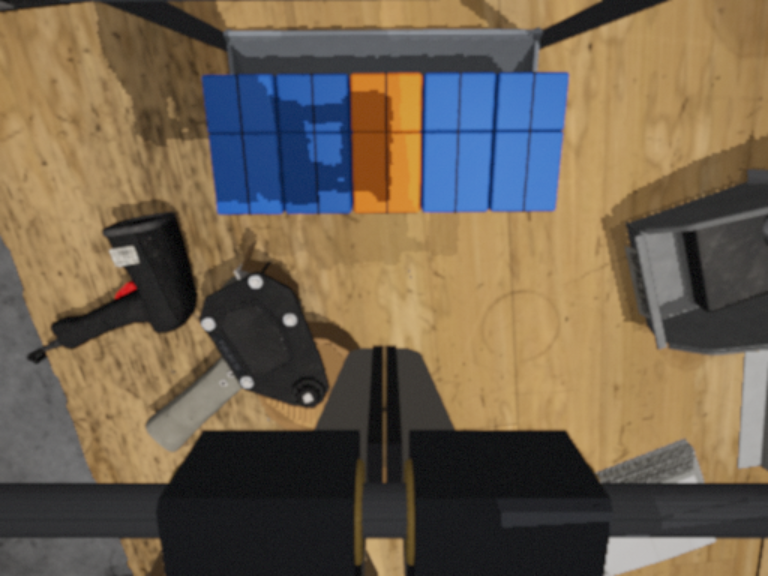

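The wrist view shows the row of case tops, with its corners at (204,75), (567,72), (556,211) and (218,213). The orange back edge runs from (353,212) to (421,212). I'll refine the rack pose from this.

```bash
python3 - <<'E'
from h import *
c=camera_info("wrist");T=c["T_tool_cam"];d=np.load("w1.npz")
uv=np.array([(204,75),(567,72),(556,211),(218,213),(353,212.5),(421,212.),(350,73.5),(424,73)])/1.5
r=np.c_[uv,np.ones(8)]@np.linalg.inv(c["camera_matrix"]).T*[1,-1,-1]
r=r@(d["M"]@T[:3,:3]).T; o=d["M"]@T[:3,3]+d["p"]
P=o+r*((148-o[2])/r[:,2])[:,None]
print(P, rk(P)); 
q=P[4:].mean(0);print("orange centre",q, "row",P[:4].mean(0),"yaw",np.arctan2(*(-(P[1]-P[0])[:2]*[1,1])),np.arctan2(*(-(P[2]-P[3])[:2])))
E
```

```text
[[ 578.742 -232.767  148.   ]
 [ 605.533   -2.933  148.   ]
 [ 694.426  -11.219  148.   ]
 [ 666.058 -244.168  148.   ]
 [ 677.541 -151.596  148.   ]
 [ 683.182 -104.715  148.   ]
 [ 589.3   -140.703  148.   ]
 [ 594.826  -93.862  148.   ]] [[ -37.896 -114.433  148.   ]
 [ -39.737  116.95   148.   ]
 [  49.499  119.723  148.   ]
 [  50.16  -114.947  148.   ]
 [  50.105  -21.665  148.   ]
 [  49.904   25.553  148.   ]
 [ -38.805  -21.77   148.   ]
 [ -39.115   25.395  148.   ]]
orange centre [ 636.212 -122.719  148.   ] row [ 636.19  -122.772  148.   ] yaw -3.0255491587490217 -3.02040914065676
```

```bash
sed -i 's/^C0=.*/C0=np.array([635.,-122.7]);YAW=-.12/' h.py; python3 - <<'E'
from h import *
s,M=st();p=s["tcp_pos"];print(rk(p))
for t in [(80,0,305),(80,0,210),(76,0,125),(58,0,127),(44,0,140),(31,0,152),(6,0,158),(-8,0,162),(-16,0,166)]:
    w=wr(t);print(t,M.T@(w-p)/300);p=w
E
```

```text
t 7.4 tcp [ 703.907 -135.192  309.402] zax [ 0.073  0.005 -0.997] xax [-0.99   0.125 -0.072] q [ 0.347  0.477 -0.298  1.313  0.128  1.299  1.501] F [0.079 0.801 1.23 ] g 0.0016905535682952173
[ 69.907  -4.153 309.402]
(80, 0, 305) [-0.032  0.014  0.017]
(80, 0, 210) [ 0.023 -0.005  0.316]
(76, 0, 125) [ 0.034 -0.004  0.282]
(58, 0, 127) [ 0.059 -0.    -0.011]
(44, 0, 140) [ 0.043  0.    -0.047]
(31, 0, 152) [ 0.04   0.    -0.043]
(6, 0, 158) [ 0.082 -0.    -0.026]
(-8, 0, 162) [ 0.046 -0.    -0.017]
(-16, 0, 166) [ 0.026  0.    -0.015]
```

Call:
{"method": "send_rows", "body": {"targets": [{"claw": 0,"offset": [-0.032,0.013,0.0],"twist": 0},{"claw": 0,"offset": [0.008,-0.002,0.12],"twist": 0},{"claw": 0,"offset": [0.008,-0.002,0.12],"twist": 0},{"claw": 0,"offset": [0.007,0,0.1],"twist": 0},{"claw": 0,"offset": [0.01,0,0.1],"twist": 0},{"claw": 0,"offset": [0.01,0,0.08],"twist": 0},{"claw": 0,"offset": [0.0,0,0.08],"twist": 0},{"claw": 0,"offset": [0,0,0],"twist": 0}]}}

```text
t: 8.4
tcp_pos: [716.5, -131.5, 131.9]
ee_rot: [0.039, 0.063, 0.997, 0.005]
wrist_force: [-0.6, 0.6, 1.1]
grip_width: 0.002
grip_force: 0.0
```

```bash
python3 - <<'E'
from h import *
s,M=st();print(rk(s["tcp_pos"]))
im=grab_frame("wrist");np.savez("w2.npz",p=s["tcp_pos"],M=M)
s,M=st();print(rk(s["tcp_pos"]))
cv2.imwrite("pics/w2b.png",cv2.resize(im,(768,576)))
E
```

```text
t 8.4 tcp [ 716.509 -131.502  131.933] zax [ 0.078  0.005 -0.997] xax [-0.989  0.125 -0.077] q [ 0.33   0.62  -0.28   1.49   0.178  0.98   1.458] F [-0.551  0.587  1.065] g 0.002356188828437499
[ 81.976   1.019 131.933]
t 8.45 tcp [ 717.296 -131.617  133.315] zax [ 0.08   0.005 -0.997] xax [-0.989  0.125 -0.079] q [ 0.33   0.618 -0.28   1.489  0.178  0.98   1.458] F [-0.379  0.466  0.597] g 0.0047290105244975796
[ 82.772   0.999 133.315]
```

View pics/w2b.png

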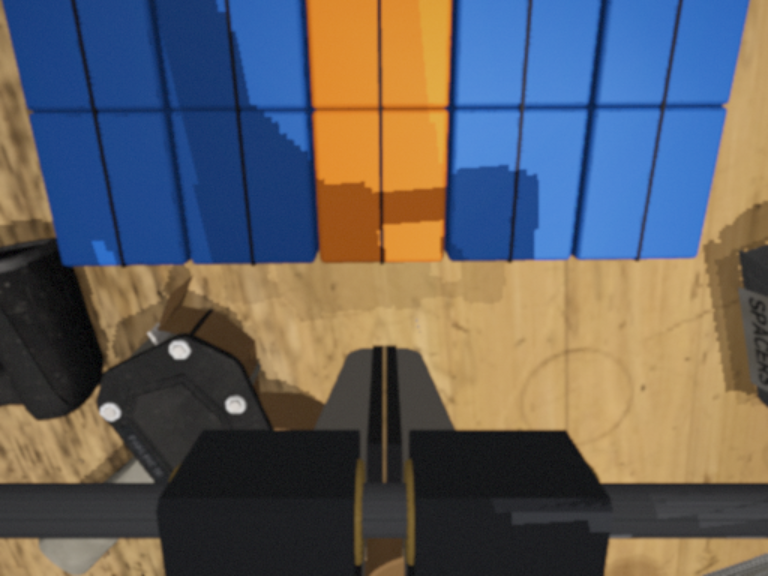

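The orange back edge spans columns 319 to 444, centre 381, and the fingertips are at 385, about 1.3 mm off. That is well lined up, so I'll pull now.

Call:
{"method": "send_rows", "body": {"targets": [{"claw": 0,"offset": [0.03,-0.004,0.015],"twist": 0},{"claw": 0,"offset": [0.03,0,0],"twist": 0},{"claw": 0,"offset": [0.02,0,0],"twist": 0},{"claw": 0,"offset": [0.022,0,-0.022],"twist": 0},{"claw": 0,"offset": [0.022,0,-0.022],"twist": 0},{"claw": 0,"offset": [0.02,0,-0.022],"twist": 0}]}}

```text
t: 9.2
tcp_pos: [671.6, -127.6, 144.6]
ee_rot: [0.039, 0.063, 0.997, 0.005]
wrist_force: [-0.1, 0.1, 0.2]
grip_width: 0.002
grip_force: 0.0
```

```bash
python3 - <<'E'
from h import *
s,M=st();print(rk(s["tcp_pos"]))
E
```

```text
t 9.2 tcp [ 671.598 -127.574  144.647] zax [ 0.079  0.005 -0.997] xax [-0.989  0.125 -0.078] q [ 0.357  0.534 -0.294  1.604  0.166  0.95   1.462] F [-0.147  0.118  0.222] g 0.002373776662482333
[ 36.918  -0.458 144.647]
```

Call:
{"method": "send_rows", "body": {"targets": [{"claw": 0,"offset": [0.035,0,-0.02],"twist": 0},{"claw": 0,"offset": [0.04,0,-0.016],"twist": 0},{"claw": 0,"offset": [0.04,0,-0.015],"twist": 0},{"claw": 0,"offset": [0.04,0,-0.016],"twist": 0},{"claw": 0,"offset": [0,0,0],"twist": 0},{"claw": 0,"offset": [0,0,0],"twist": 0}]}}

```text
t: 9.95
tcp_pos: [624.5, -121.9, 160.3]
ee_rot: [0.039, 0.063, 0.997, 0.005]
wrist_force: [0.6, -1.1, 0.3]
grip_width: 0.005
grip_force: 0.0
```

```bash
python3 - <<'E'
from h import *
s,M=st();print(rk(s["tcp_pos"]))
im=grab_frame("scene");cv2.imwrite("pics/s3.png",im);cv2.imwrite("pics/s3b.png",cv2.resize(im[150:290,220:350],None,fx=4.2,fy=4.2,interpolation=cv2.INTER_CUBIC))
E
```

```text
t 9.95 tcp [ 624.505 -121.928  160.333] zax [ 0.079  0.005 -0.997] xax [-0.989  0.125 -0.078] q [ 0.386  0.442 -0.31   1.711  0.146  0.933  1.472] F [ 0.65  -1.055  0.252] g 0.005089840854305015
[-10.512  -0.49  160.333]
```

View pics/s3b.png

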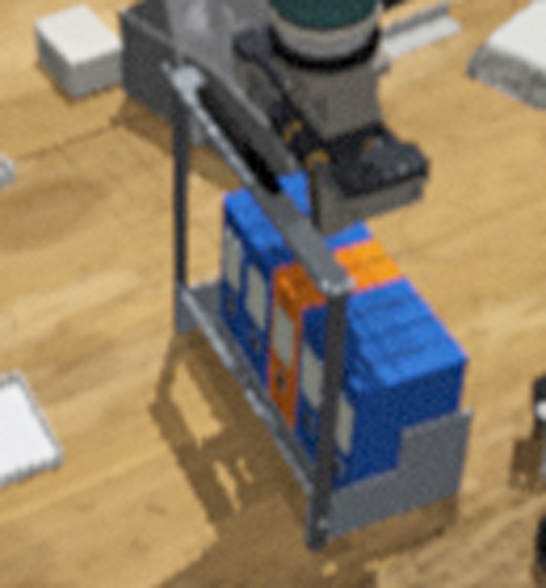

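The case is still upright: the fingertips rose too early and slid over its top. I'll go back, reach deeper and pull lower.

Call:
{"method": "send_rows", "body": {"targets": [{"claw": 0,"offset": [0,0,-0.04],"twist": 0},{"claw": 0,"offset": [-0.12,0,0],"twist": 0},{"claw": 0,"offset": [-0.12,0,0],"twist": 0},{"claw": 0,"offset": [-0.08,0,0],"twist": 0},{"claw": 0,"offset": [0,0,0.1],"twist": 0},{"claw": 0,"offset": [0,0,0.1],"twist": 0},{"claw": 0,"offset": [0.04,0,0],"twist": 0},{"claw": 0,"offset": [0.04,0,-0.003],"twist": 0},{"claw": 0,"offset": [0.03,0,-0.003],"twist": 0},{"claw": 0,"offset": [0.03,0,-0.003],"twist": 0}]}}

```text
t: 11.25
tcp_pos: [681.2, -128.5, 120.9]
ee_rot: [0.04, 0.063, 0.997, 0.005]
wrist_force: [0.1, 0.4, 0.0]
grip_width: 0.002
grip_force: 0.0
```

```bash
python3 - <<'E'
from h import *
s,M=st();print(rk(s["tcp_pos"]))
E
```

```text
t 11.25 tcp [ 681.19  -128.536  120.887] zax [ 0.081  0.004 -0.997] xax [-0.989  0.125 -0.08 ] q [ 0.35   0.573 -0.288  1.599  0.179  0.916  1.453] F [0.064 0.361 0.046] g 0.002106407795285412
[ 46.557  -0.265 120.887]
```

Call:
{"method": "send_rows", "body": {"targets": [{"claw": 0,"offset": [0.03,0,-0.007],"twist": 0},{"claw": 0,"offset": [0.03,0,-0.01],"twist": 0},{"claw": 0,"offset": [0.03,0,-0.01],"twist": 0},{"claw": 0,"offset": [0.03,0,-0.01],"twist": 0},{"claw": 0,"offset": [0.03,0,-0.01],"twist": 0},{"claw": 0,"offset": [0.03,0,-0.01],"twist": 0},{"claw": 0,"offset": [0,0,0],"twist": 0},{"claw": 0,"offset": [0,0,0],"twist": 0}]}}

```text
t: 12.25
tcp_pos: [626.7, -121.8, 132.2]
ee_rot: [0.039, 0.063, 0.997, 0.005]
wrist_force: [-0.3, 0.1, -1.6]
grip_width: 0.003
grip_force: 0.0
```

```bash
python3 - <<'E'
from h import *
s,M=st();print(rk(s["tcp_pos"]))
im=grab_frame("scene");cv2.imwrite("pics/s4.png",im);cv2.imwrite("pics/s4b.png",cv2.resize(im[150:290,220:350],None,fx=4.2,fy=4.2,interpolation=cv2.INTER_CUBIC))
E
```

```text
t 12.25 tcp [ 626.725 -121.778  132.227] zax [ 0.079  0.005 -0.997] xax [-0.989  0.125 -0.078] q [ 0.38   0.476 -0.305  1.73   0.162  0.882  1.459] F [-0.347  0.121 -1.55 ] g 0.0027734365069381943
[ -8.326  -0.075 132.227]
```

View pics/s4b.png

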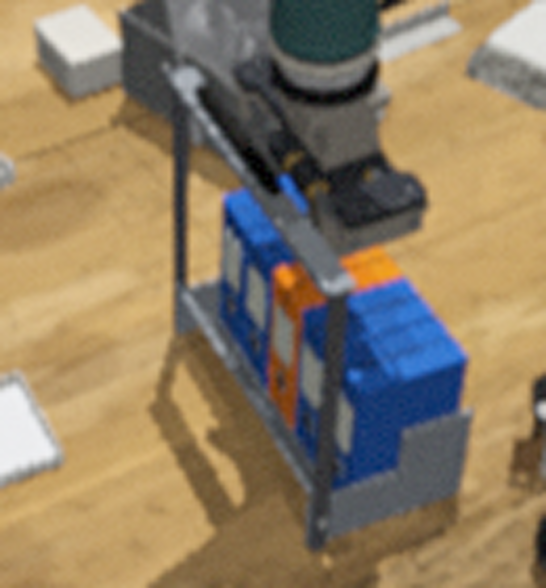

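```bash
python3 - <<'E'
from h import *
def om(im):
    h=cv2.cvtColor(im,cv2.COLOR_BGR2HSV); return ((h[...,0]>5)&(h[...,0]<19)&(h[...,1]>190)&(h[...,2]>70))
for f in("pics/scene0.png","pics/s3.png","pics/s4.png"):
    m=om(cv2.imread(f))[180:260,275:325]; v,u=np.nonzero(m);print(f,m.sum(),u.min()+275,u.max()+275,v.min()+180,v.max()+180,u.mean()+275,v.mean()+180)
print("pred corners",proj("scene",[wr(p) for p in [(45,23,148),(45,-23,148),(-45,23,148),(-45,-23,148)]]))
s,M=st()
print("tcp",proj("scene",s["tcp_pos"]),"top of fingers",proj("scene",s["tcp_pos"]-88*M[:,2]))
im=grab_frame("wrist");cv2.imwrite("pics/w4.png",im)
m=om(im);v,u=np.nonzero(m);print("wrist",m.sum(),u.min(),u.max(),v.min(),v.max())
for r in range(0,384,12): 
    w=np.nonzero(m[r,200:310])[0]
    if len(w)>8: print(r,w.min()+200,w.max()+200,len(w),end="; ")
E
```

```text
pics/scene0.png 185 285 314 208 248 296.7189189189189 220.11891891891892
pics/s3.png 183 285 314 208 248 296.59016393442624 220.45355191256832
pics/s4.png 168 285 314 209 248 295.9702380952381 221.25595238095238
pred corners [[309.139 205.674]
 [316.053 214.466]
 [284.521 213.103]
 [290.93  222.267]]
t 12.3 tcp [ 626.754 -121.758  132.122] zax [ 0.079  0.005 -0.997] xax [-0.989  0.125 -0.078] q [ 0.38   0.476 -0.305  1.73   0.162  0.882  1.459] F [-0.399  0.869  0.236] g 0.0037117681840079285
tcp [[297.675 218.068]] top of fingers [[297.482 198.415]]
wrist 293 228 279 134 143
```

```bash
python3 - <<'E'
from h import *
t=grab_frame("top");w=cv2.imread("pics/w4.png")
a=cv2.resize(w,(800,600))[:,:480][:, :]
a=cv2.resize(w[:,60:450],(455,448)); b=cv2.resize(t[145:215,245:335],(345,268),interpolation=cv2.INTER_CUBIC)
c=np.zeros((600,800,3),np.uint8);c[:448,:455]=a;c[:268,455:]=b
s=cv2.imread("pics/s4.png");c[270:600,455:]=cv2.resize(s[170:260,255:349],(345,330),interpolation=cv2.INTER_CUBIC)
cv2.imwrite("pics/m5.png",c)
E
```

```text
(no output)
```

View pics/m5.png

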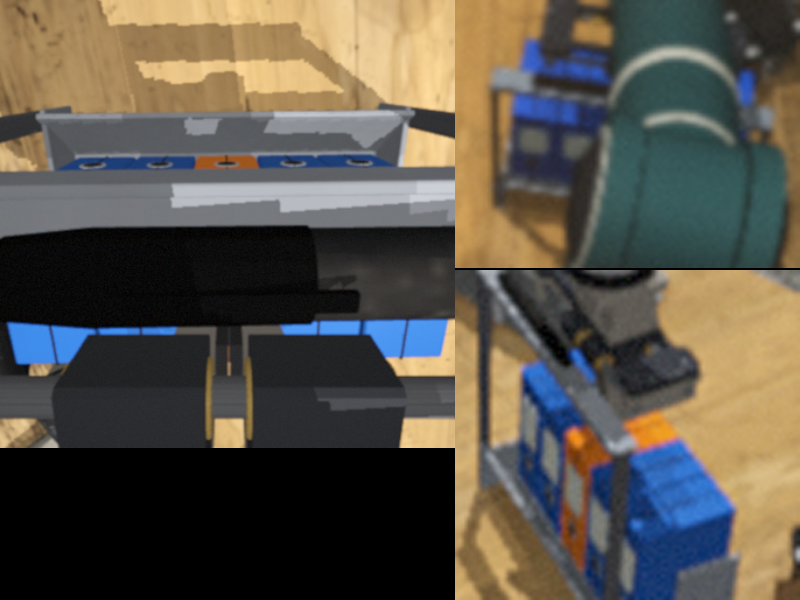

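The case is upright and hasn't moved, though the reported tip height (132) is below its top (148). In the wrist view the finger ends also appear short of where they should be, so I suspect the real tip is about 30 mm higher. I'll probe gently down onto the orange top.

Call:
{"method": "send_rows", "body": {"targets": [{"claw": 0,"offset": [-0.06,0,0],"twist": 0},{"claw": 0,"offset": [-0.06,0,0],"twist": 0},{"claw": 0,"offset": [0,0,0.02],"twist": 0},{"claw": 0,"offset": [0,0,0.02],"twist": 0},{"claw": 0,"offset": [0,0,0],"twist": 0}]}}

```text
t: 13.02
tcp_pos: [661.8, -126.0, 121.8]
ee_rot: [0.038, 0.063, 0.997, 0.005]
wrist_force: [0.2, 0.1, 0.3]
grip_width: 0.004
grip_force: 0.0
```

Call:
{"method": "send_rows", "body": {"targets": [{"claw": 0,"offset": [0,0,0.02],"twist": 0},{"claw": 0,"offset": [0,0,0],"twist": 0}]}}

```text
t: 13.28
tcp_pos: [663.0, -126.1, 116.5]
ee_rot: [0.039, 0.063, 0.997, 0.005]
wrist_force: [-0.3, -0.1, 0.0]
grip_width: 0.006
grip_force: 0.0
```

```bash
python3 - <<'E'
from h import *
s,M=st();print(rk(s["tcp_pos"]))
im=grab_frame("scene");cv2.imwrite("pics/s5.png",im)
h=cv2.cvtColor(im,cv2.COLOR_BGR2HSV); m=((h[...,0]>5)&(h[...,0]<19)&(h[...,1]>190)&(h[...,2]>70))[180:260,275:325];v,u=np.nonzero(m);print(m.sum(),u.min()+275,u.max()+275,v.min()+180,v.max()+180,u.mean()+275,v.mean()+180)
E
```

```text
t 13.275 tcp [ 663.021 -126.123  116.461] zax [ 0.078  0.005 -0.997] xax [-0.989  0.125 -0.077] q [ 0.358  0.551 -0.292  1.647  0.177  0.892  1.452] F [-0.335 -0.132  0.019] g 0.005552616091291268
[ 28.229  -0.044 116.461]
151 285 314 210 249 294.0794701986755 222.80794701986756
```

Call:
{"method": "send_rows", "body": {"targets": [{"claw": 0,"offset": [0,0,0.02],"twist": 0},{"claw": 0,"offset": [0,0,0],"twist": 0}]}}

```text
t: 13.58
tcp_pos: [664.8, -126.2, 112.6]
ee_rot: [0.04, 0.063, 0.997, 0.005]
wrist_force: [-2.0, -0.5, 7.8]
grip_width: 0.002
grip_force: 4.2
```

Call:
{"method": "send_rows", "body": {"targets": [{"claw": 0,"offset": [0,0,0.02],"twist": 0},{"claw": 0,"offset": [0,0,0],"twist": 0}]}}

```text
t: 13.82
tcp_pos: [669.8, -126.8, 112.9]
ee_rot: [0.045, 0.063, 0.997, 0.004]
wrist_force: [-5.9, 0.4, 30.4]
grip_width: 0.005
grip_force: 15.0
```

```bash
cat > om.py <<'E'
from h import *
def om(im):
    h=cv2.cvtColor(im,cv2.COLOR_BGR2HSV); return ((h[...,0]>5)&(h[...,0]<19)&(h[...,1]>190)&(h[...,2]>70))
def rep():
    s,M=st();print(rk(s["tcp_pos"]))
    m=om(grab_frame("scene"))[170:270,255:325];v,u=np.nonzero(m);print(m.sum(),u.min()+255,u.max()+255,v.min()+170,v.max()+170,u.mean()+255,v.mean()+170)
    return s,M
E
python3 -c "
from om import *
rep()
w=om(grab_frame('wrist'));n,l,st_,c=cv2.connectedComponentsWithStats(w.astype('uint8'));print(st_[(st_[:,4]>60)])"
```

```text
t 13.825 tcp [ 669.806 -126.783  112.873] zax [ 0.091  0.002 -0.996] xax [-0.988  0.125 -0.09 ] q [ 0.355  0.558 -0.29   1.645  0.183  0.874  1.448] F [-5.924  0.394 30.435] g 0.004639319124447058
[ 35.045   0.113 112.873]
139 285 315 210 248 294.8345323741007 222.431654676259
[[     0      0    512    384 187273]
 [   207     86     49    180   5620]
 [   257     86     48    183   3699]]
```

Contact came at a reported z of 113 against an actual 148, so the true fingertips sit about 35 mm behind the reported TCP. I'll use that correction. Working 35 mm lower would bring the camera near the ledge, so I'll retreat behind the rack and turn the wrist half round.

Call:
{"method": "send_rows", "body": {"targets": [{"claw": 0,"offset": [0,0,-0.1],"twist": 0},{"claw": 0,"offset": [0,0,-0.15],"twist": 0},{"claw": 0,"offset": [-0.09,0,-0.1],"twist": 0.0294},{"claw": 0,"offset": [-0.09,0,0],"twist": 0.0294},{"claw": 0,"offset": [0,0,0],"twist": 0.0294},{"claw": 0,"offset": [0,0,0],"twist": 0.0294},{"claw": 0,"offset": [0,0,0],"twist": 0.0294},{"claw": 0,"offset": [0,0,0],"twist": 0.0294},{"claw": 0,"offset": [0,0,0],"twist": 0.0294},{"claw": 0,"offset": [0,0,0],"twist": 0.0294},{"claw": 0,"offset": [0,0,0],"twist": 0.0294},{"claw": 0,"offset": [0,0,0],"twist": 0.0294}]}}

```text
t: 15.42
tcp_pos: [708.5, -138.1, 213.4]
ee_rot: [0.02, 0.835, 0.549, 0.034]
wrist_force: [0.7, 0.0, -0.2]
grip_width: 0.004
grip_force: 0.0
```

Call:
{"method": "send_rows", "body": {"targets": [{"claw": 0,"offset": [0,0,0],"twist": 0.0294},{"claw": 0,"offset": [0,0,0],"twist": 0.0294},{"claw": 0,"offset": [0,0,0],"twist": 0.0294},{"claw": 0,"offset": [0,0,0],"twist": 0.0294},{"claw": 0,"offset": [0,0,0],"twist": 0.0294},{"claw": 0,"offset": [0,0,0],"twist": 0.0294},{"claw": 0,"offset": [0,0,0],"twist": 0.0294},{"claw": 0,"offset": [0,0,0],"twist": 0}]}}

```text
t: 16.42
tcp_pos: [708.5, -138.0, 213.4]
ee_rot: [-0.005, 0.997, -0.061, 0.039]
wrist_force: [-0.6, -0.3, -0.4]
grip_width: 0.006
grip_force: 0.0
```

```bash
python3 -c "
from om import *
s,M=rep();p=s['tcp_pos']
for t in [(88,0,p[2]),(84,0,86),(64,0,86),(50,0,88),(30,0,92),(10,0,96),(0,0,98)]:
    w=wr(t);print(t,M.T@(w-p)/300);p=w
"
```

```text
t 16.425 tcp [ 708.479 -137.978  213.385] zax [ 0.078  0.004 -0.997] xax [ 0.99  -0.122  0.077] q [-0.094  0.527  0.369  1.467 -0.228  1.111 -1.376] F [-0.571 -0.301 -0.356] g 0.006095318655499165
[ 74.779  -6.372 213.385]
189 285 314 208 248 297.18518518518516 219.86772486772486
(88, 0, np.float64(213.38513019455053)) [ 0.044 -0.021  0.004]
(84, 0, 86) [-0.046  0.006  0.422]
(64, 0, 86) [-0.066  0.    -0.005]
(50, 0, 88) [-0.046 -0.    -0.01 ]
(30, 0, 92) [-0.065 -0.    -0.018]
(10, 0, 96) [-0.065 -0.    -0.018]
(0, 0, 98) [-0.033 -0.    -0.009]
```

Call:
{"method": "send_rows", "body": {"targets": [{"claw": 0,"offset": [0.044,-0.021,0],"twist": 0},{"claw": 0,"offset": [-0.012,0.002,0.11],"twist": 0},{"claw": 0,"offset": [-0.012,0.002,0.11],"twist": 0},{"claw": 0,"offset": [-0.012,0.002,0.11],"twist": 0},{"claw": 0,"offset": [-0.01,0,0.095],"twist": 0},{"claw": 0,"offset": [0,0,0],"twist": 0}]}}

```text
t: 17.23
tcp_pos: [716.6, -132.5, 83.9]
ee_rot: [-0.005, 0.997, -0.061, 0.037]
wrist_force: [-0.0, -0.7, 0.3]
grip_width: 0.007
grip_force: 0.0
```

```bash
python3 -c "
from om import *
rep()"
```

```text
t 17.225 tcp [ 716.554 -132.517   83.909] zax [ 0.074  0.006 -0.997] xax [ 0.99  -0.122  0.072] q [-0.074  0.663  0.327  1.55  -0.28   0.901 -1.343] F [-0.007 -0.735  0.315] g 0.006975166746751799
[82.143  0.017 83.909]
187 285 314 208 248 296.668449197861 220.12299465240642
```

Aligned at rack y = 0. Now I'll pull slowly.

Call:
{"method": "send_rows", "body": {"targets": [{"claw": 0,"offset": [-0.04,0,0],"twist": 0},{"claw": 0,"offset": [-0.04,0,-0.005],"twist": 0},{"claw": 0,"offset": [-0.03,0,-0.006],"twist": 0},{"claw": 0,"offset": [-0.03,0,-0.008],"twist": 0},{"claw": 0,"offset": [-0.03,0,-0.008],"twist": 0},{"claw": 0,"offset": [0,0,0],"twist": 0}]}}

```text
t: 18.02
tcp_pos: [666.2, -126.5, 90.7]
ee_rot: [-0.005, 0.997, -0.062, 0.038]
wrist_force: [0.4, 0.4, -0.2]
grip_width: 0.006
grip_force: 0.4
```

```bash
python3 -c "
from om import *
rep()"
```

```text
t 18.025 tcp [ 666.232 -126.545   90.735] zax [ 0.077  0.005 -0.997] xax [ 0.989 -0.124  0.076] q [-0.092  0.574  0.333  1.689 -0.266  0.845 -1.34 ] F [ 0.352  0.373 -0.194] g 0.005714310036993368
[31.468 -0.079 90.735]
318 277 306 207 249 287.02830188679246 225.27987421383648
```

The case is tipping. I'll carry on.

Call:
{"method": "send_rows", "body": {"targets": [{"claw": 0,"offset": [-0.03,0,-0.008],"twist": 0},{"claw": 0,"offset": [-0.03,0,-0.008],"twist": 0},{"claw": 0,"offset": [-0.03,0,-0.008],"twist": 0},{"claw": 0,"offset": [-0.03,0,-0.008],"twist": 0},{"claw": 0,"offset": [0,0,0],"twist": 0},{"claw": 0,"offset": [0,0,0],"twist": 0},{"claw": 0,"offset": [0,0,0],"twist": 0}]}}

```text
t: 18.95
tcp_pos: [631.3, -122.4, 97.5]
ee_rot: [-0.005, 0.997, -0.062, 0.039]
wrist_force: [-0.5, -0.0, -0.3]
grip_width: 0.006
grip_force: 0.0
```

```bash
python3 -c "
from om import *
rep();cv2.imwrite('pics/s6.png',grab_frame('scene'))
print(proj('scene',[wr(p) for p in [(-47-140*.588,23,8+140*.809),(-47-140*.588,-23,8+140*.809),(-47-140*.588+73,23,8+140*.809+53),(-47-140*.588+73,-23,8+140*.809+53)]]))"
```

```text
t 18.95 tcp [ 631.3   -122.352   97.493] zax [ 0.079  0.005 -0.997] xax [ 0.989 -0.124  0.077] q [-0.105  0.511  0.339  1.778 -0.252  0.816 -1.341] F [-0.451 -0.015 -0.287] g 0.005505683109043309
[-3.715 -0.097 97.493]
664 264 295 211 249 280.08734939759034 228.77861445783134
[[260.586 226.323]
 [266.4   235.885]
 [281.602 208.031]
 [288.038 217.209]]
```

The orange case has tipped onto the slope: its mask now reaches u = 264, and I predicted about 261 for a 36° lean. For the tilted grasp I need to know how the arm can tilt and untilt, so I'll fit a simple kinematic model to the logged poses.

```bash
cat > fk.py <<'E'
from h import *
D=[([-1.259,.4683,-.0116,1.6035,.006,1.0714,-.0563],[225.7,609,177.2],None),
([-1.24,.353,-.041,1.108,.014,1.681,.171],[225.763,609.012,479.67],[0,0,-1]),
([-1.424,.303,.245,.917,-.077,1.842,.231],[219.613,592.875,604.114],[.03,.082,-.996]),
([-1.434,.275,.225,1.236,-.06,1.571,.227],[221.758,600.282,473.042],[.023,.062,-.998]),
([-.713,.169,.846,1.472,-.208,1.533,1.581],[565.503,-.982,447.944],[.034,.078,-.996]),
([.744,.418,.504,1.046,-.253,1.838,2.618],[310.4,-551.2,489.9],[.003,.128,-.992]),
([1.054,.329,-.001,.969,-.078,1.843,2.484],[303.1,-544.5,560.3],[.066,.038,-.997]),
([.346,.479,-.298,1.317,.128,1.299,1.501],[702.158,-134.9,305.5],[.067,.006,-.998]),
([.33,.618,-.28,1.489,.178,.98,1.458],[717.296,-131.6,133.3],[.08,.005,-.997]),
([-.094,.527,.369,1.467,-.228,1.111,-1.376],[708.5,-138,213.4],[.078,.004,-.997]),
([-.105,.511,.339,1.778,-.252,.816,-1.341],[631.3,-122.352,97.5],[.079,.005,-.997])]
X0=np.array([-1.,1,-1,1,-1,1,-1])
def fk(q,L,s=X0):
    Rm=R.identity();p=np.zeros(3)
    p=p+[0,0,L[0]]
    for i,a in enumerate("zyzyzyz"):
        Rm=Rm*R.from_euler(a,s[i]*q[i])
        if i==2:p=p+Rm.apply([L[4],0,L[1]])
        if i==4:p=p+Rm.apply([L[5],0,L[2]])
        if i==6:p=p+Rm.apply([0,0,L[3]])
    return p,Rm
def fit(s):
    def f(L):
        r=[]
        for q,p,z in D:
            P,Rm=fk(q,L,s);r+=list((P-p)/10)
            if z is not None:r+=list((Rm.as_matrix()[:,2]-z)*30)
        return r
    return least_squares(f,[350,400,400,250,0,0])
if __name__=="__main__":
    import itertools
    for s3,s5,s7 in itertools.product([1,-1],[1,-1],[-1]):
        s=np.array([-1,1,s3,1,s5,1,s7.__float__()]);o=fit(s);print(s,o.cost,o.x)
    s,M=st();print("M",M)
E
python3 fk.py
```

```text
[-1.  1.  1.  1.  1.  1. -1.] 1035.346602103461 [-319.083 1977.625  507.405  895.387 -697.956  459.674]
[-1.  1.  1.  1. -1.  1. -1.] 1568.2746943000927 [-1633.136  1615.73    458.456  -616.816  -478.297   219.648]
[-1.  1. -1.  1.  1.  1. -1.] 460.7676636581994 [ -4.621 487.121 463.632  43.727  34.366 -33.081]
[-1.  1. -1.  1. -1.  1. -1.] 44.910603442470595 [192.04  466.173 466.102 212.828  35.523 -24.526]
t 19.05 tcp [ 631.225 -122.375   97.438] zax [ 0.079  0.005 -0.997] xax [ 0.989 -0.124  0.077] q [-0.105  0.511  0.339  1.778 -0.252  0.816 -1.341] F [ 0.017 -0.048  0.574] g 0.0043680746375400785
M [[ 0.989 -0.123  0.079]
 [-0.124 -0.992  0.005]
 [ 0.077 -0.014 -0.997]]
```

```bash
cat > fk2.py <<'E'
from fk import *
def fk(q,L):
    Rm=R.identity();p=np.array([0,0,L[0]])
    for i,a in enumerate("zyzyzyz"):
        Rm=Rm*R.from_euler(a,X0[i]*q[i]+(L[12] if i==0 else 0))
        if i==2:p=p+Rm.apply([L[4],L[7],L[1]])
        if i==3:p=p+Rm.apply([L[8],0,0])
        if i==4:p=p+Rm.apply([L[5],L[9],L[2]])
        if i==5:p=p+Rm.apply([L[6],L[10],L[3]])
    return p,Rm.as_matrix()
def f(L):
    r=[]
    for q,p,z in D:
        P,Rm=fk(q,L);r+=list((P-p)/3)
        if z is not None:r+=list((Rm[:,2]-z)*100)
    return np.array(r+list(.02*L[4:12])+[L[12]*10])
LL=least_squares(f,[192,466,466,212,0,0,0,0,0,0,0,0,0]).x
if __name__=="__main__":
    print(LL)
    for q,p,z in D:
        P,Rm=fk(q,LL);print(P-p,Rm[:,2]-(z or [0,0,-1]),Rm[:,0])
E
python3 fk2.py
```

```text
[323.967 479.991 472.407 352.073  11.43   25.914  -7.156  -8.036 -34.753
   9.24    9.24    0.     -0.065]
[-0.889  3.076 -1.337] [-0.001 -0.001  0.   ] [-0.407 -0.913  0.002]
[-0.592  3.15  -0.769] [-0. -0.  0.] [-0.186 -0.982  0.   ]
[-2.675 -2.068 -1.006] [ 0.006 -0.003 -0.   ] [-0.185 -0.979 -0.085]
[-0.543  1.109 -0.463] [ 0.004 -0.002  0.   ] [-0.185 -0.981 -0.064]
[-2.149 -1.086  1.956] [ 0.005 -0.003 -0.   ] [-0.182 -0.98  -0.081]
[-0.363  2.775  0.262] [ 0.009 -0.001  0.   ] [-0.185 -0.975 -0.127]
[ 5.499 -0.543  0.418] [ 0.002 -0.005 -0.   ] [-0.181 -0.982 -0.045]
[ 3.347 -2.038 -0.158] [ 0.    -0.004  0.   ] [-0.187 -0.982 -0.015]
[-0.781 -2.789  0.464] [ 0.001 -0.005  0.   ] [-0.188 -0.982 -0.015]
[-5.283 -3.665  1.062] [ 0.    -0.005  0.   ] [0.185 0.983 0.014]
[-1.01   0.144 -0.429] [-0.001 -0.005  0.   ] [0.188 0.982 0.015]
```

The kinematic model fits to within about 5 mm. It gives a neat approach: grip with the tool tilted about half the lean (~17°), lift out, then make a half twist about the tool axis, which brings the case upright. I'll retreat, then turn the camera back to the front while pushing up to gain tilt.

Call:
{"method": "send_rows", "body": {"targets": [{"claw": 0,"offset": [0.08,0,0],"twist": 0},{"claw": 0,"offset": [0.08,0,-0.18],"twist": 0},{"claw": 0,"offset": [0.02,0,-0.2],"twist": 0},{"claw": 0,"offset": [0.02,0,-0.2],"twist": 0},{"claw": 0,"offset": [0,-0.05,-0.2],"twist": 0},{"claw": 0,"offset": [0,-0.05,-0.2],"twist": -0.0294},{"claw": 0,"offset": [0,-0.05,-0.2],"twist": -0.0294},{"claw": 0,"offset": [0,0,-0.2],"twist": -0.0294},{"claw": 0,"offset": [0,0,-0.2],"twist": -0.0294},{"claw": 0,"offset": [0,0,-0.15],"twist": -0.0294},{"claw": 0,"offset": [0,0,0],"twist": -0.0294},{"claw": 0,"offset": [0,0,0],"twist": -0.0294}]}}

```text
t: 20.55
tcp_pos: [647.9, -87.0, 604.4]
ee_rot: [0.028, 0.831, 0.553, 0.043]
wrist_force: [0.2, 1.4, 0.5]
grip_width: 0.004
grip_force: 0.0
```

Call:
{"method": "send_rows", "body": {"targets": [{"claw": 0,"offset": [0,0,0],"twist": -0.0294},{"claw": 0,"offset": [0,0,0],"twist": -0.0294},{"claw": 0,"offset": [0,0,0],"twist": -0.0294},{"claw": 50,"offset": [0,0,0],"twist": -0.0294},{"claw": 100,"offset": [0,0,0],"twist": -0.0294},{"claw": 100,"offset": [0,0,0],"twist": -0.0294},{"claw": 100,"offset": [0,0,0],"twist": -0.0294},{"claw": 100,"offset": [0,0,0],"twist": -0.0294},{"claw": 100,"offset": [0,0,0],"twist": -0.0294},{"claw": 100,"offset": [0,0,0],"twist": -0.0294}]}}

```text
t: 21.8
tcp_pos: [648.0, -86.9, 603.7]
ee_rot: [0.051, 0.06, 0.997, 0.004]
wrist_force: [0.2, 0.2, 0.4]
grip_width: 0.742
grip_force: 0.0
```

```bash
python3 -c "
from om import *
s,M=rep();print(R.from_euler('z',-YAW).apply(M.T))"
```

```text
t 21.8 tcp [648.    -86.852 603.703] zax [ 0.102  0.002 -0.995] xax [-0.988  0.119 -0.101] q [ 0.05   0.343  0.066  0.856 -0.037  1.842  1.55 ] F [0.204 0.213 0.42 ] g 0.7415426124559619
[  8.615  37.147 603.703]
673 264 295 211 249 280.0609212481426 228.7518573551263
[[-0.995  0.    -0.101]
 [-0.001  1.     0.014]
 [ 0.101  0.014 -0.995]]
```

Call:
{"method": "send_rows", "body": {"targets": [{"claw": 100,"offset": [0,0,-0.2],"twist": 0},{"claw": 100,"offset": [0,0,-0.2],"twist": 0},{"claw": 100,"offset": [0,0,-0.2],"twist": 0},{"claw": 100,"offset": [0,0,-0.2],"twist": 0}]}}

```text
t: 22.35
tcp_pos: [586.6, -80.6, 715.9]
ee_rot: [0.14, 0.064, 0.988, -0.001]
wrist_force: [-0.3, 0.6, -0.0]
grip_width: 1.001
grip_force: 0.0
```

```bash
python3 -c "
from om import *
s,M=st();print(R.from_euler('z',-YAW).apply(M.T))"
```

```text
t 22.35 tcp [586.634 -80.625 715.863] zax [ 0.277 -0.02  -0.961] xax [-0.952  0.126 -0.277] q [-0.162  0.161  0.332  0.865 -0.079  1.842  1.568] F [-0.271  0.57  -0.037] g 1.0014068174224435
[[-0.961  0.012 -0.277]
 [ 0.007  1.     0.016]
 [ 0.277  0.013 -0.961]]
```

Tilt is now 16°. I'll estimate the case's lean from the scene mask extremes and plan the descent.

```bash
python3 - <<'E'
from om import *
im=cv2.imread("pics/s6.png");m=om(im)[170:270,255:325]
v,u=np.nonzero(m)
for c in range(262,270): 
    w=v[u==c-255]; print(c,len(w),(w.min()+170,w.max()+170) if len(w) else "",end=" | ")
print()
def cp(h,d,y,th,tx): return wr((tx-h*np.sin(th)+d*np.cos(th),y,8+h*np.cos(th)+d*np.sin(th)))
for th,tx in((30,-46),(32,-47),(34,-45),(36,-42),(40,-37)):
    t=np.radians(th);print(th,tx,"TFL",proj("scene",cp(140,0,23,t,tx))[0],"TFR",proj("scene",cp(140,0,-23,t,tx))[0],"TBL",proj("scene",cp(140,90,23,t,tx))[0],"toeR",proj("scene",cp(0,0,-23,t,tx))[0])
# base rack pose check: standing orange front-left predicted vs c2 crop (284,213.4),(291.4,222.9)
t=np.radians(33)
s,M=st();p=s["tcp_pos"];z=M[:,2]
for h in (160,108):
    tip=cp(h,13,0,t,-45); tcp=tip+35*z; print("h",h,"tcp",tcp,rk(tcp),"off",M.T@(tcp-p)/300);
E
```

```text
262 0  | 263 0  | 264 2 (np.int64(227), np.int64(228)) | 265 6 (np.int64(226), np.int64(231)) | 266 8 (np.int64(225), np.int64(232)) | 267 10 (np.int64(225), np.int64(234)) | 268 13 (np.int64(223), np.int64(235)) | 269 15 (np.int64(222), np.int64(236)) | 
30 -46 TFL [264.387 223.39 ] TFR [270.307 232.885] TBL [286.768 206.5  ] toeR [288.785 252.1  ]
32 -47 TFL [262.905 224.402] TFR [268.786 233.922] TBL [284.849 207.03 ] toeR [288.518 252.189]
34 -45 TFL [262.307 225.175] TFR [268.166 234.707] TBL [283.772 207.356] toeR [289.051 252.011]
36 -42 TFL [262.022 225.883] TFR [267.867 235.422] TBL [282.975 207.646] toeR [289.849 251.745]
40 -37 TFL [261.256 227.445] TFR [267.067 237.001] TBL [281.101 208.447] toeR [291.177 251.302]
t 22.35 tcp [586.634 -80.625 715.863] zax [ 0.277 -0.02  -0.961] xax [-0.952  0.126 -0.277] q [-0.162  0.161  0.332  0.865 -0.079  1.842  1.568] F [-0.271  0.57  -0.037] g 1.0014068174224435
h 160 tcp [ 524.325 -108.902  115.644] [-111.531    0.45   115.644] off [ 0.741 -0.151  1.866]
h 108 tcp [ 552.443 -112.293   72.033] [-83.209   0.45   72.033] off [ 0.69  -0.153  2.032]
```

```bash
python3 - <<'E'
from h import *
s,M=st();p=s["tcp_pos"]
for t in [(-150,0,400),(-125,0,150),(-112,0,116)]:
    w=wr(t);print(t,M.T@(w-p)/300);p=w
E
```

```text
t 22.35 tcp [586.634 -80.625 715.863] zax [ 0.277 -0.02  -0.961] xax [-0.952  0.126 -0.277] q [-0.162  0.161  0.332  0.865 -0.079  1.842  1.568] F [-0.271  0.57  -0.037] g 1.0014068174224435
(-150, 0, 400) [ 0.601 -0.139  0.92 ]
(-125, 0, 150) [ 0.151 -0.012  0.824]
(-112, 0, 116) [-0.01  -0.001  0.121]
```

Call:
{"method": "send_rows", "body": {"targets": [{"claw": 100,"offset": [0.1,-0.023,0.153],"twist": 0},{"claw": 100,"offset": [0.1,-0.023,0.153],"twist": 0},{"claw": 100,"offset": [0.1,-0.023,0.153],"twist": 0},{"claw": 100,"offset": [0.1,-0.023,0.153],"twist": 0},{"claw": 100,"offset": [0.1,-0.023,0.153],"twist": 0},{"claw": 100,"offset": [0.1,-0.023,0.153],"twist": 0},{"claw": 100,"offset": [0.03,0,0.165],"twist": 0},{"claw": 100,"offset": [0.03,0,0.165],"twist": 0},{"claw": 100,"offset": [0.03,0,0.165],"twist": 0},{"claw": 100,"offset": [0.03,0,0.15],"twist": 0},{"claw": 100,"offset": [0,0,0],"twist": 0}]}}

```text
t: 23.72
tcp_pos: [502.8, -104.5, 201.1]
ee_rot: [0.136, 0.064, 0.989, -0.002]
wrist_force: [-0.5, -0.2, 0.8]
grip_width: 1.0
grip_force: 0.0
```

```bash
python3 - <<'E'
from om import *
s,M=rep();p=s["tcp_pos"];print(R.from_euler('z',-YAW).apply(M.T))
im=grab_frame("wrist");cv2.imwrite("pics/w7.png",im);m=om(im)
print([ (r,np.nonzero(m[r])[0].min(),np.nonzero(m[r])[0].max(),m[r].sum()) for r in range(0,384,15) if m[r].sum()>10])
for t in [(-112,0,116),(-84,0,72)]:
    w=wr(t);print(t,M.T@(w-p)/300);p=w
E
```

```text
t 23.725 tcp [ 502.763 -104.496  201.099] zax [ 0.269 -0.021 -0.963] xax [-0.955  0.126 -0.269] q [-0.162  0.039  0.328  2.148 -0.057  0.686  1.645] F [-0.489 -0.156  0.763] g 1.0003263279889643
[-133.465    2.242  201.099]
670 264 295 211 249 280.05970149253733 228.69701492537314
[[-0.963  0.011 -0.269]
 [ 0.007  1.     0.014]
 [ 0.269  0.012 -0.963]]
[(180, np.int64(225), np.int64(277), np.int64(53)), (195, np.int64(226), np.int64(277), np.int64(52)), (210, np.int64(226), np.int64(277), np.int64(51)), (225, np.int64(226), np.int64(278), np.int64(52)), (240, np.int64(226), np.int64(278), np.int64(53)), (255, np.int64(226), np.int64(279), np.int64(53)), (270, np.int64(227), np.int64(279), np.int64(52))]
(-112, 0, 116) [ 0.007 -0.011  0.292]
(-84, 0, 72) [-0.05  -0.001  0.166]
```

The orange case spans columns 225 to 278 in the wrist view, about 3 mm off centre, which agrees with the pose. Next I'll descend around it and close.

Call:
{"method": "send_rows", "body": {"targets": [{"claw": 100,"offset": [0,-0.011,0.1],"twist": 0},{"claw": 100,"offset": [0,0,0.1],"twist": 0},{"claw": 100,"offset": [0.007,0,0.09],"twist": 0},{"claw": 100,"offset": [-0.02,0,0.06],"twist": 0},{"claw": 100,"offset": [-0.015,0,0.05],"twist": 0},{"claw": 100,"offset": [-0.015,0,0.04],"twist": 0},{"claw": 100,"offset": [0,0,0],"twist": 0}]}}

```text
t: 24.7
tcp_pos: [554.0, -112.4, 80.8]
ee_rot: [0.139, 0.063, 0.988, -0.002]
wrist_force: [-0.9, -0.3, -0.3]
grip_width: 1.002
grip_force: 0.0
```

```bash
python3 - <<'E'
from om import *
s,M=rep();p=s["tcp_pos"]
im=grab_frame("wrist");cv2.imwrite("pics/w8.png",im);m=om(im)
print([ (r,np.nonzero(m[r])[0].min(),np.nonzero(m[r])[0].max(),m[r].sum()) for r in range(0,384,12) if m[r].sum()>10])
E
```

```text
t 24.7 tcp [ 553.976 -112.379   80.752] zax [ 0.275 -0.021 -0.961] xax [-0.953  0.124 -0.276] q [-0.075  0.325  0.269  2.149 -0.28   0.412  1.855] F [-0.878 -0.305 -0.32 ] g 1.0017064545945544
[-81.677   0.548  80.752]
253 264 295 211 249 284.14229249011856 231.52569169960475
[(204, np.int64(209), np.int64(300), np.int64(90)), (216, np.int64(208), np.int64(301), np.int64(92)), (228, np.int64(208), np.int64(301), np.int64(92)), (240, np.int64(208), np.int64(302), np.int64(93)), (252, np.int64(208), np.int64(302), np.int64(92)), (264, np.int64(209), np.int64(302), np.int64(92)), (276, np.int64(209), np.int64(301), np.int64(91)), (288, np.int64(208), np.int64(303), np.int64(94)), (300, np.int64(208), np.int64(304), np.int64(94)), (312, np.int64(208), np.int64(304), np.int64(94)), (360, np.int64(209), np.int64(304), np.int64(93)), (372, np.int64(209), np.int64(305), np.int64(94))]
```

Centred (208 to 303). I'll go 15 mm deeper and close.

Call:
{"method": "send_rows", "body": {"targets": [{"claw": 100,"offset": [0.015,0,0.025],"twist": 0},{"claw": 100,"offset": [0,0,0.025],"twist": 0},{"claw": 30,"offset": [0,0,0],"twist": 0},{"claw": 20,"offset": [0,0,0],"twist": 0},{"claw": 0,"offset": [0,0,0],"twist": 0},{"claw": 0,"offset": [0,0,0],"twist": 0},{"claw": 0,"offset": [0,0,0],"twist": 0},{"claw": 0,"offset": [0,0,0],"twist": 0}]}}

```text
t: 25.8
tcp_pos: [553.4, -112.0, 65.1]
ee_rot: [0.14, 0.063, 0.988, -0.002]
wrist_force: [1.3, -0.3, -0.4]
grip_width: 0.5
grip_force: 29.8
```

```bash
python3 - <<'E'
from om import *
s,M=rep();print(s["grip_force"])
E
```

```text
t 25.8 tcp [ 553.359 -112.006   65.144] zax [ 0.276 -0.021 -0.961] xax [-0.953  0.124 -0.276] q [-0.056  0.353  0.248  2.159 -0.304  0.376  1.877] F [ 1.305 -0.313 -0.435] g 0.5004363002877656
[-82.334   0.843  65.144]
255 277 295 211 249 285.9294117647059 230.24705882352941
29.768347078934312
```

Gripped: width 46 mm, 30 N. Next I'll draw it out along its lean, forward and up.

Call:
{"method": "send_rows", "body": {"targets": [{"claw": 0,"offset": [0.017,0,-0.047],"twist": 0},{"claw": 0,"offset": [0.03,0,-0.08],"twist": 0},{"claw": 0,"offset": [0.034,0,-0.094],"twist": 0},{"claw": 0,"offset": [0.034,0,-0.094],"twist": 0},{"claw": 0,"offset": [0.034,0,-0.094],"twist": 0},{"claw": 0,"offset": [0.034,0,-0.094],"twist": 0},{"claw": 0,"offset": [0.034,0,-0.094],"twist": 0},{"claw": 0,"offset": [0.034,0,-0.094],"twist": 0},{"claw": 0,"offset": [0,0,0],"twist": 0},{"claw": 0,"offset": [0,0,0],"twist": 0}]}}

```text
t: 27.1
tcp_pos: [423.5, -98.4, 242.6]
ee_rot: [0.139, 0.063, 0.988, -0.001]
wrist_force: [-0.6, -0.2, -4.6]
grip_width: 0.5
grip_force: 29.9
```

```bash
python3 - <<'E'
from om import *
s,M=st();print(rk(s["tcp_pos"]),s["grip_force"],s["wrist_force"],R.from_euler('z',-YAW).apply(M.T)[2])
im=grab_frame("scene");cv2.imwrite("pics/s9.png",im)
m=om(im)[100:300,180:330];v,u=np.nonzero(m);print(m.sum(),u.min()+180,u.max()+180,v.min()+100,v.max()+100)
E
```

```text
t 27.1 tcp [423.452 -98.411 242.646] zax [ 0.274 -0.02  -0.962] xax [-0.954  0.124 -0.274] q [-0.19  -0.191  0.322  2.242  0.06   0.804  1.543] F [-0.557 -0.159 -4.576] g 0.5003329790091878
[-212.934   -1.211  242.646] 29.90334411151707 [-0.557 -0.159 -4.576] [ 0.274  0.013 -0.962]
976 228 274 176 224
```

Free of the rack and held firmly. I'll travel across to the tray, then do the half twist.

Call:
{"method": "send_rows", "body": {"targets": [{"claw": 0,"offset": [0,0.08,0],"twist": 0},{"claw": 0,"offset": [0,0.15,0],"twist": 0},{"claw": 0,"offset": [0,0.15,0],"twist": 0},{"claw": 0,"offset": [0,0.15,0],"twist": 0},{"claw": 0,"offset": [0,0.15,0],"twist": 0},{"claw": 0,"offset": [0,0.15,0],"twist": 0},{"claw": 0,"offset": [0,0.15,0],"twist": 0},{"claw": 0,"offset": [0,0.15,0],"twist": 0},{"claw": 0,"offset": [0,0.15,0],"twist": 0},{"claw": 0,"offset": [0,0.07,0],"twist": 0.0294},{"claw": 0,"offset": [0,0,0],"twist": 0.0294},{"claw": 0,"offset": [0,0,0],"twist": 0.0294}]}}

```text
t: 28.65
tcp_pos: [474.3, 303.6, 246.8]
ee_rot: [0.133, 0.333, 0.933, 0.036]
wrist_force: [0.1, -0.3, -4.1]
grip_width: 0.497
grip_force: 29.9
```

Call:
{"method": "send_rows", "body": {"targets": [{"claw": 0,"offset": [0,0,0],"twist": 0.0294},{"claw": 0,"offset": [0,0,0],"twist": 0.0294},{"claw": 0,"offset": [0,0,0],"twist": 0.0294},{"claw": 0,"offset": [0,0,0],"twist": 0.0294},{"claw": 0,"offset": [0,0,0],"twist": 0.0294},{"claw": 0,"offset": [0,0,0],"twist": 0.0294},{"claw": 0,"offset": [0,0,0],"twist": 0.0294},{"claw": 0,"offset": [0,0,0],"twist": 0.0294},{"claw": 0,"offset": [0,0,0],"twist": 0.0294},{"claw": 0,"offset": [0,0,0],"twist": 0.0294},{"claw": 0,"offset": [0,0,0],"twist": 0.0294},{"claw": 0,"offset": [0,0,0],"twist": 0.0294}]}}

```text
t: 30.15
tcp_pos: [474.6, 303.3, 247.3]
ee_rot: [0.027, 0.983, 0.118, 0.135]
wrist_force: [0.5, -0.4, -4.0]
grip_width: 0.5
grip_force: 29.9
```

Call:
{"method": "send_rows", "body": {"targets": [{"claw": 0,"offset": [0,0,0],"twist": 0.0294},{"claw": 0,"offset": [0,0,0],"twist": 0.0294},{"claw": 0,"offset": [0,0,0],"twist": 0}]}}

```text
t: 30.52
tcp_pos: [474.5, 303.3, 247.6]
ee_rot: [0.003, 0.988, -0.061, 0.138]
wrist_force: [-0.5, -0.3, -3.8]
grip_width: 0.495
grip_force: 30.0
```

```bash
python3 - <<'E'
from om import *
s,M=st();print(R.from_euler('z',-YAW).apply(M.T))
im=grab_frame("scene");cv2.imwrite("pics/s10.png",im)
m=om(im)[60:260,150:300];v,u=np.nonzero(m);print(m.sum(),u.min()+150,u.max()+150,v.min()+60,v.max()+60)
# predicted corners for upright
tip=s["tcp_pos"]-35*M[:,2]; yaw=R.from_euler('z',YAW)
for th in (-10,-5,0,5,10):
    t=np.radians(th); o=[]
    for h,d in ((140,0),(140,90),(0,0),(0,90)):
        for y in(-23,23):
            dh,dd=h-102.8,d-13   # front faces +x: x = -(d) ; th>0 leans top toward +x
            o.append(tip+yaw.apply([-dd*np.cos(t)+dh*np.sin(t),y,dh*np.cos(t)+dd*np.sin(t)]))
    print(th,proj("scene",o).round(1).tolist(), "lowest",min(p[2] for p in o))
c=cv2.resize(im[95:245,150:290],None,fx=4,fy=4,interpolation=cv2.INTER_CUBIC);cv2.imwrite("pics/s10b.png",c)
E
```

```text
t 30.525 tcp [474.549 303.286 247.609] zax [ 0.273 -0.022 -0.962] xax [ 0.954 -0.12   0.274] q [-0.788  0.131  0.028  1.929  0.257  0.91  -2.596] F [-0.532 -0.29  -3.84 ] g 0.4951823226327578
[[ 0.962 -0.005  0.274]
 [-0.002 -1.    -0.012]
 [ 0.274  0.011 -0.962]]
808 173 200 124 162
-10 [[197.4, 125.5], [193.8, 119.5], [173.1, 134.9], [169.9, 128.5], [207.6, 156.6], [204.0, 150.2], [185.0, 165.6], [181.8, 159.0]] lowest 166.65788487785608
-5 [[198.4, 125.5], [194.7, 119.4], [173.4, 133.0], [170.3, 126.7], [205.4, 157.6], [201.8, 151.2], [182.2, 165.1], [179.0, 158.4]] lowest 172.14722441246357
0 [[199.3, 125.6], [195.6, 119.5], [174.0, 131.1], [170.8, 124.8], [203.2, 158.5], [199.6, 152.1], [179.5, 164.3], [176.4, 157.6]] lowest 178.4670315678647
5 [[200.2, 125.7], [196.5, 119.6], [174.7, 129.2], [171.5, 122.9], [200.8, 159.2], [197.3, 152.8], [176.9, 163.2], [173.8, 156.6]] lowest 177.7251919483137
10 [[201.1, 125.9], [197.4, 119.8], [175.6, 127.4], [172.4, 121.1], [198.5, 159.8], [195.0, 153.3], [174.4, 162.0], [171.4, 155.3]] lowest 177.77136824853963
```

View pics/s10b.png

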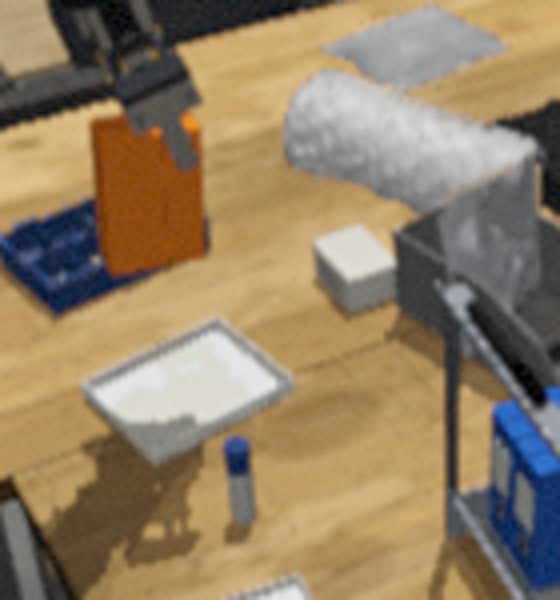

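The case hangs almost upright (lean about 3 to 5°) above the tray, with its base edge near z 178. In the crop its bottom corners are at (112,277) and (205,253). I'll lower it.

Call:
{"method": "send_rows", "body": {"targets": [{"claw": 0,"offset": [-0.0115,0,0.0487],"twist": 0},{"claw": 0,"offset": [-0.0115,0,0.0487],"twist": 0},{"claw": 0,"offset": [-0.0115,0,0.0487],"twist": 0},{"claw": 0,"offset": [-0.0115,0,0.0487],"twist": 0},{"claw": 0,"offset": [-0.0115,0,0.0487],"twist": 0},{"claw": 0,"offset": [-0.0115,0,0.0487],"twist": 0},{"claw": 0,"offset": [-0.0115,0,0.0487],"twist": 0},{"claw": 0,"offset": [-0.0115,0,0.0487],"twist": 0},{"claw": 0,"offset": [-0.0115,0,0.0487],"twist": 0},{"claw": 0,"offset": [-0.0115,0,0.0487],"twist": 0},{"claw": 0,"offset": [0,0,0],"twist": 0}]}}

```text
t: 31.95
tcp_pos: [481.4, 303.8, 97.9]
ee_rot: [0.003, 0.988, -0.062, 0.139]
wrist_force: [0.1, -0.2, -4.2]
grip_width: 0.503
grip_force: 30.0
```

Call:
{"method": "send_rows", "body": {"targets": [{"claw": 0,"offset": [-0.0046,0,0.016],"twist": 0},{"claw": 0,"offset": [-0.0046,0,0.016],"twist": 0},{"claw": 0,"offset": [0,0,0],"twist": 0}]}}

```text
t: 32.33
tcp_pos: [482.0, 304.6, 89.3]
ee_rot: [0.002, 0.988, -0.062, 0.139]
wrist_force: [-0.5, -0.3, -4.2]
grip_width: 0.496
grip_force: 30.0
```

```bash
python3 - <<'E'
from om import *
s,M=st();print(R.from_euler('z',-YAW).apply(M.T)[2])
im=grab_frame("scene");cv2.imwrite("pics/s11.png",im)
m=om(im)[60:290,150:300]
n,l,sts,c=cv2.connectedComponentsWithStats(m.astype('uint8'))
k=1+np.argmax(sts[1:,4]);mm=(l==k).astype('uint8');cn=cv2.findContours(mm,0,2)[0];h=cv2.approxPolyDP(cv2.convexHull(max(cn,key=len)),2.,True).reshape(-1,2)+[150,60];print(h.tolist())
E
```

```text
t 32.325 tcp [482.033 304.586  89.271] zax [ 0.275 -0.021 -0.961] xax [ 0.953 -0.122  0.276] q [-0.805  0.348  0.061  2.071  0.351  0.56  -2.73 ] F [-0.485 -0.282 -4.229] g 0.4960968162046294
[ 0.276  0.012 -0.961]
[[181, 160], [187, 160], [205, 173], [204, 190], [185, 193]]
```

Call:
{"method": "send_rows", "body": {"targets": [{"claw": 0,"offset": [-0.0055,0,0.019],"twist": 0},{"claw": 0,"offset": [-0.0055,0,0.019],"twist": 0},{"claw": 0,"offset": [0,0,0],"twist": 0}]}}

```text
t: 32.75
tcp_pos: [481.8, 304.5, 76.9]
ee_rot: [0.002, 0.988, -0.062, 0.139]
wrist_force: [0.1, 0.2, -3.7]
grip_width: 0.498
grip_force: 30.0
```

Call:
{"method": "send_rows", "body": {"targets": [{"claw": 0,"offset": [-0.0028,0,0.0096],"twist": 0},{"claw": 0,"offset": [0,0,0],"twist": 0}]}}

```text
t: 33.0
tcp_pos: [482.1, 304.8, 74.4]
ee_rot: [0.002, 0.988, -0.062, 0.139]
wrist_force: [0.9, 0.4, -4.4]
grip_width: 0.497
grip_force: 30.0
```

Call:
{"method": "send_rows", "body": {"targets": [{"claw": 0,"offset": [-0.0028,0,0.0096],"twist": 0},{"claw": 0,"offset": [0,0,0],"twist": 0}]}}

```text
t: 33.25
tcp_pos: [483.2, 305.5, 73.5]
ee_rot: [0.001, 0.988, -0.062, 0.14]
wrist_force: [-3.7, -1.6, 10.1]
grip_width: 0.498
grip_force: 30.0
```

Call:
{"method": "send_rows", "body": {"targets": [{"claw": 0,"offset": [-0.0028,0,0.0096],"twist": 0},{"claw": 0,"offset": [0,0,0],"twist": 0}]}}

```text
t: 33.5
tcp_pos: [485.6, 306.0, 73.1]
ee_rot: [0.0, 0.988, -0.062, 0.143]
wrist_force: [-4.4, -4.2, 24.7]
grip_width: 0.497
grip_force: 30.0
```

The base has landed on the tray floor. I'll ease the pressure, release, and withdraw along the tool axis.

Call:
{"method": "send_rows", "body": {"targets": [{"claw": 0,"offset": [0.0034,0,-0.012],"twist": 0},{"claw": 0,"offset": [0,0,0],"twist": 0},{"claw": 55,"offset": [0,0,0],"twist": 0},{"claw": 60,"offset": [0,0,0],"twist": 0},{"claw": 80,"offset": [0,0,0],"twist": 0},{"claw": 100,"offset": [0,0,0],"twist": 0},{"claw": 100,"offset": [0,0,0],"twist": 0},{"claw": 100,"offset": [0,0,0],"twist": 0},{"claw": 100,"offset": [0,0,0],"twist": 0}]}}

```text
t: 34.62
tcp_pos: [482.2, 305.0, 72.4]
ee_rot: [0.002, 0.988, -0.062, 0.139]
wrist_force: [-0.8, 0.3, 0.3]
grip_width: 0.999
grip_force: 0.0
```

Call:
{"method": "send_rows", "body": {"targets": [{"claw": 100,"offset": [0,0,-0.05],"twist": 0},{"claw": 100,"offset": [0,0,-0.1],"twist": 0},{"claw": 100,"offset": [0,0,-0.15],"twist": 0},{"claw": 100,"offset": [0,0,-0.2],"twist": 0},{"claw": 100,"offset": [0,0,-0.2],"twist": 0},{"claw": 100,"offset": [0,0,-0.2],"twist": 0},{"claw": 100,"offset": [0,0,0],"twist": 0}]}}

```text
t: 35.5
tcp_pos: [408.2, 312.9, 338.2]
ee_rot: [-0.003, 0.988, -0.062, 0.143]
wrist_force: [-0.2, 0.0, -0.4]
grip_width: 1.0
grip_force: 0.0
```

```bash
python3 - <<'E'
from om import *
s,M=st()
im=grab_frame("scene");cv2.imwrite("pics/s12.png",im)
h=cv2.cvtColor(im,cv2.COLOR_BGR2HSV); m=((h[...,0]>4)&(h[...,0]<20)&(h[...,1]>170)&(h[...,2]>60))[120:260,150:260]
n,l,sts,c=cv2.connectedComponentsWithStats(m.astype('uint8'))
k=1+np.argmax(sts[1:,4]);mm=(l==k).astype('uint8');cn=cv2.findContours(mm,0,2)[0]
hl=cv2.approxPolyDP(cv2.convexHull(max(cn,key=len)),1.5,True).reshape(-1,2)+[150,120];print(hl.tolist())
# fit upright case (x,y,yaw) & tilt to hull
def cor(p): 
    Rm=R.from_euler('zy',[p[2],p[3]]); return [np.array([p[0],p[1],3])+Rm.apply([x,y,z]) for x in(-45,45) for y in(-23,23) for z in(0,140)]
def iou(p):
    a=np.zeros(im.shape[:2],np.uint8);pp=cv2.convexHull(proj("scene",cor(p)).astype(np.float32))
    cv2.fillConvexPoly(a,np.round(pp*16).astype(np.int32),1,shift=4);b=np.zeros_like(a);cv2.fillConvexPoly(b,hl.astype(np.int32),1)
    return -(a&b).sum()/(a|b).sum()
from scipy.optimize import minimize
best=min((minimize(iou,[441+dx,309,-.12,t],method="Nelder-Mead",options={"initial_simplex":[[441+dx,309,-.12,t],[456+dx,309,-.12,t],[441+dx,324,-.12,t],[441+dx,309,.1,t],[441+dx,309,-.12,t+.1]]}) for dx in(-10,10) for t in(-.05,.05)),key=lambda o:o.fun)
print(best.x,best.fun, "upright IoU",iou([*best.x[:3],0]))
# blue cases vs start
a=cv2.imread("pics/scene0.png");print("blue diff",np.abs(a[195:265,295:330].astype(int)-im[195:265,295:330]).mean())
E
```

```text
t 35.5 tcp [408.181 312.906 338.205] zax [ 0.282 -0.012 -0.959] xax [ 0.952 -0.123  0.282] q [-0.867 -0.025 -0.014  1.89   0.253  1.114 -2.67 ] F [-0.175  0.018 -0.414] g 1.0002825811257803
[[199, 161], [202, 165], [204, 193], [185, 198], [178, 165]]
[498.72  233.019   0.358   0.097] 0.0 upright IoU 1.0762394442070916e+16
blue diff 7.029931972789115<stdin>:14: RuntimeWarning: overflow encountered in scalar negative
```

```bash
python3 - <<'E'
from om import *
from scipy.optimize import minimize
im=grab_frame("scene");hl=np.array([[199,161],[202,165],[204,193],[185,198],[178,165]])
h=cv2.cvtColor(im,cv2.COLOR_BGR2HSV); m=((h[...,0]>4)&(h[...,0]<20)&(h[...,1]>170)&(h[...,2]>60))
b=np.zeros(m.shape,bool);b[150:205,170:215]=m[150:205,170:215]
n,l,sts,c=cv2.connectedComponentsWithStats(b.astype('uint8'));b=l==(1+np.argmax(sts[1:,4]))
for r in range(156,202,3): w=np.nonzero(b[r])[0]; print(r,(w.min(),w.max(),len(w)) if len(w) else "",end=" ")
print()
def cor(p): 
    Rm=R.from_euler('zy',[p[2],p[3]]); return [np.array([p[0],p[1],3])+Rm.apply([x,y,z]) for x in(-45,45) for y in(-23,23) for z in(0,140)]
def iou(p):
    a=np.zeros(b.shape,np.uint8);pp=cv2.convexHull(proj("scene",cor(p)).astype(np.float32))
    cv2.fillConvexPoly(a,np.round(pp*16).astype(np.int32),1,shift=4);a=a>0
    return -float((a&b).sum())/float((a|b).sum())
o=[]
for t in np.arange(-.2,.21,.05):
    q=minimize(lambda p:iou([*p,t]),[441,309,-.12],method="Nelder-Mead",options={"initial_simplex":[[441,309,-.12],[456,309,-.12],[441,324,-.12],[441,309,.1]]});print(round(t,2),q.x,q.fun)
print(proj("scene",cor([441,309,-.12,0])).round(1).tolist())
E
```

```text
156  159  162 (np.int64(190), np.int64(200), 11) 165 (np.int64(178), np.int64(202), 25) 168 (np.int64(178), np.int64(202), 25) 171 (np.int64(179), np.int64(202), 24) 174 (np.int64(180), np.int64(203), 24) 177 (np.int64(180), np.int64(203), 24) 180 (np.int64(181), np.int64(203), 23) 183 (np.int64(181), np.int64(203), 23) 186 (np.int64(182), np.int64(203), 22) 189 (np.int64(183), np.int64(204), 22) 192 (np.int64(183), np.int64(204), 22) 195 (np.int64(184), np.int64(200), 17) 198 (np.int64(185), np.int64(188), 4) 201  
-0.2 [447.538 316.496  -0.294] -0.8249733191035219
-0.15 [444.971 319.038  -0.309] -0.8526200873362445
-0.1 [441.25  318.446  -0.262] -0.8790593505039194
-0.05 [436.447 314.968  -0.239] -0.8861607142857143
-0.0 [432.778 315.566  -0.294] -0.8841870824053452
0.05 [432.29  315.59   -0.212] -0.8365180467091295
0.1 [423.657 311.551   0.365] -0.8162839248434238
0.15 [422.089 318.147   0.052] -0.8084016393442623
0.2 [419.531 319.898   0.121] -0.793939393939394
[[187.2, 199.7], [182.6, 171.2], [184.2, 192.7], [179.5, 164.5], [209.0, 193.7], [205.8, 165.4], [205.6, 187.1], [202.3, 159.0]]
```

```bash
python3 -c "
from cell import *
print(sign_off())"
```

```text
the job is handed in; nothing more can be done
None
```

I tipped the orange case forward, drew it out of the rack and stood it upright about 10 mm from the larger white tray's centre by image measurement. The gripper is clear of it and the job is handed in at about 35.6 s, with no verdict returned and no close final check of the blue cases or bystanders.

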